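# Prop the chocolate melter's lid open

## Task

Prop the chocolate melter's lid open: take the prop rod that hangs at its front by the black sleeve, push the lid up with the rod, and set the rod's foot fully home in the holding hole of the white nylon socket block on the front deck, then let go so that the rod alone carries the lid. The block was screwed on by eye, so feel along it lightly with the foot until the hole is found instead of forcing the rod down, and raise and lower the lid steadily, never letting it drop. Leave the mould, the bowl and the spatula where they are.

Things in the scene. Friction and masses are not known exactly. Their poses are not given: they have to be found in the camera images.
- melter: Stainless countertop chocolate melter, fixed on the bench, 330 mm wide. Origin: centre of its underside; x to its rear (front faces -x), y along its width, z up. Flat front deck from x = -165 to -80 mm, top at z = 210 mm, overhanging the housing (front face x = -135 mm). The lid lies behind the deck. Lid arm and rod move only in the upright plane y = -110 mm of this frame.
- lid_pivot (a point): Pin on which the rod swings, at the front end of a flat arm (6 mm thick, beside the rod on its +y side) fixed to the lid. Lid: steel, 193 by 326 mm, 0.7 to 1.1 kg, turns about an axis along y at x = 95, z = 220 mm of the melter's frame, stop at 72 deg, falls shut by its weight (3 to 6 N at the pin). Shut: the pin is at x = -160, z = 234 mm there. Rod's foot home: lid at 44 deg, pin at z = 408 mm.
- prop_rod: Round steel rod, 8 mm thick, 200 mm from pin to foot, 0.12 kg. Origin on the pin; z axis along the rod from foot to pin. It swings freely about the pin, in the melter's x-z plane only. With the lid shut it leans on the deck's front edge, 22 deg from plumb, its foot to the front at x = -234, z = 48 mm of the melter's frame. Its black sleeve, 16 mm thick, 46 mm long, is the handhold.
- rod_grip (a point): Centre of the rod's black sleeve, on the rod's axis, 65 mm from the foot and 135 mm from the pin.
- rod_foot (a point): Centre of the flat lower end of the rod.
- keeper (a point): Mark at the height of the white nylon socket block's top (14 mm above the deck), x = -125, y = -110 mm in the melter's frame. The block was screwed on by eye: its hole's centre lies up to 9 mm before or behind this mark along the melter's x (not measured), exactly in the rod's plane. Hole: round, 12.5 mm, bevelled, 10 mm deep, solid floor. The rigid flat top reaches 11 mm before the hole, 26 mm behind.
- mould: Bystander: clear chocolate mould, 275 by 135 by 24 mm, on the bench to the +y side of the melter. Origin: centre of its underside.
- bowl: Bystander: steel bowl, 140 mm wide, 65 mm high, on the bench to the -y side of the melter. Origin: centre of its underside.
- spatula: Bystander: spatula, 240 mm long, lying on the bench before the +y half of the melter, across its front. Origin: centre of its underside.

How it is judged (in metres and radians):
On the way, in this order (a step that is already met when the one before it is completed fails the run):
1. the lid is raised (its pin more than 370 mm above the bench) with the fingers on the prop rod (height (world z) of lid_pivot above 0.37 m and contact force between the fingers and prop_rod above 1 N), for 0.1 s.
2. the rod's foot is in the hole, more than 6 mm below the block's top (z of rod_foot in the frame of keeper between -0.014 and -0.006 m and x of rod_foot in the frame of keeper between -0.014 and 0.014 m and height (world z) of lid_pivot above 0.39 m), for 0.2 s.
At the end, for the whole second after the job is handed in: The rod, let go, stands with its foot on the floor of the holding hole (more than 8 mm below the block's top, within 14 mm of the mark) and carries the lid, all at rest; the rod's pin is 390 to 430 mm above the bench (z of rod_foot in the frame of keeper between -0.014 and -0.008 m and x of rod_foot in the frame of keeper between -0.014 and 0.014 m and height (world z) of lid_pivot between 0.39 and 0.43 m and linear speed of prop_rod below 0.02 m/s); the robot touches nothing.
It fails at once if the rod is pressed on the melter or its socket block with more than 20 N (contact force between prop_rod and melter above 20 N).
It fails at once if the lid is dropped or thrown up (the rod's pin end moves faster than 0.6 m/s) (linear speed of prop_rod above 0.6 m/s).
It fails at once if the mould, the bowl or the spatula is moved more than 20 mm (distance of any of mould, bowl, spatula from where it was at the start of the episode above 0.02 m).
It also fails if it takes over 70 s, if anything falls off the work surface, if the arm or the gripper's body presses on something with over 40 N, if the wrist force passes 120 N, or if a joint passes its speed limit or range.

## Robot

A 6-joint arm with a two-finger parallel gripper is mounted at the origin on the work surface. World frame = base frame: x ahead of the robot, y to its left, z up, the work surface at z = 0. Lengths are in m, angles in degrees, forces in N, time in s.
With the tool pointing down it reaches from about 0.375 to 0.9 m from the base axis. Payload 3.1 kg.
Tool frame: the origin (TCP) lies at the very end of the fingers, on their centre line; the grasp point (between the pads) lies 19 mm behind it; z points along the fingers, y is the line along which they close (so a half turn about z gives the same grasp; the last joint's range is limited). The gripper opens to 87 mm and grips with 3 to 60 N. Pads are 19 mm wide; open, the fingers measure 117 mm over their backs; the gripper's body (75 mm by 190 mm) begins 51 mm behind the grasp point.
Start: joints at [58.241, 30.224, 82.088, -0, 67.689, -10.227], TCP at [0.229, 0.581, 0.186] pointing down, gripper open.
Joint ranges: [-176.69, 176.69], [-43.24, 126.21], [12.49, 139.97], [-82, 262], [0, 151.66], [-163.58, 163.58]. Speed limits (degrees/s): [159.86, 159.86, 180, 180, 180, 180].

## Interface

Orientations are given as a 3x3 rotation matrix whose columns are the frame's x, y, z axes.
In Python, from rig import * gives the robot as it stands.
- The arm moves only by the tool jog_arm, never from a script. Its arguments are lists of equal length, an entry for each row: "delta_pos": the shift along the world's x, y, z in cm, a list of three; "turn": the turn about the world's z in degrees; "grip": the closure, from 0 (fully open) to 1 (shut). In form: {"delta_pos": [[x, y, z], ...], "turn": [turn, ...], "grip": [grip, ...]}. A call has 1 to 12 rows; each row is the pose to reach, as a shift and turn from the pose commanded when the call began; what a row does not reach only later rows make up. A row lasts 1/8 s, in which the tool goes at most 62.5 mm and 10.7 degrees, less where a joint would pass 70% of its speed; a pose out of reach is approached as far as the arm can. A call with a gripper value outside its range is refused whole. The fingers move at their own pace and stop on an object; the grip force is fixed at half the most. Time passes only in rows, so rows that repeat a pose let the fingers close. It gives the time, the measured TCP pose, the force, the opening and the grip force at its end, in the units of the state.
- read_state(): the state, without advancing time (a new reading comes with each control period).
- capture(name): name is "scene" or "side" or "wrist"; returns a dict with "color" (420x560x3 uint8, blue, green, red), "fovy" (degrees; the focal length in pixels is half the picture's height over the tangent of half this angle, whatever the lens; pixels are square), "cx", "cy" (the principal point, pixels), "k1" (the pictures are not rectified: a ray, as slopes to the right and down, at radius r is drawn at 1 + k1 r^2 times it, then the intrinsics apply), "camera_from_world" (4x4, takes a point from world to camera coordinates). Camera axes: x right, y up, looking along -z (the intrinsics and any distortion apply to the point x, -y, -z); pixel columns grow to the right and rows downward; lengths in m; the calibration is good to about 2 mm. A picture is of the moment at which its call begins. There is no depth.
- hand_in(): hands the job in; it is judged then, once.
The state is a dict: "time_s": time; "joint_positions": joint angles; "qvel": joint speeds; "tau": joint torques, N m; "position": TCP position; "tcp_rot": TCP orientation; "force": force on the tool from outside, world axes, zero at the start; "moment": the same for the moment, N m; "opening": opening from 0.0 (shut) to 1.0 (fully open); "grasp_force": force on a finger pad.
Only numpy, scipy, OpenCV 4.12 (cv2) and the standard library are available. Lean on these libraries where they do the work, as an engineer would, in place of code of your own. Each camera call takes 0.05 s, during which the arm holds its last target. There are 200 camera calls.

## Working session

There is one attempt and no reset: what is moved stays moved. The work goes in short steps, Python scripts to look and compute and a tool call to move; the robot and the scene stay as the last step left them, time stands still between calls to the robot, and variables do not carry over. Pictures are saved under pics/ and viewed, at most 10 in all, crops included, and the job is handed in when it is done.

Besides the shell and the picture viewer there is one more tool, called after "Emit:" by a JSON object that holds its "op" and its "data". jog_arm: Moves the arm, as the interface text tells. Its arguments: {"type":"object","properties":{"delta_pos":{"type":"array"},"turn":{"type":"array"},"grip":{"type":"array"}},"required":["delta_pos","turn","grip"]}

```bash
ls; mkdir -p pics; cat > h.py <<'E'
from rig import *
import numpy as np, cv2
def K(c):
    f=210/np.tan(np.radians(c["fovy"])/2); return f
def proj(c,P):
    p=np.c_[np.atleast_2d(P),np.ones(len(np.atleast_2d(P)))]@np.array(c["camera_from_world"]).T
    s=np.c_[p[:,0]/-p[:,2],-p[:,1]/-p[:,2]]; r2=(s**2).sum(1,keepdims=True)
    return s*(1+c["k1"]*r2)*K(c)+[c["cx"],c["cy"]]
def ray(c,uv):
    d=(np.array(uv,float)-[c["cx"],c["cy"]])/K(c); s=d.copy()
    for _ in range(30): s=d/(1+c["k1"]*(s@s))
    T=np.array(c["camera_from_world"]); R=T[:3,:3]; o=-R.T@T[:3,3]
    v=R.T@np.array([s[0],-s[1],-1]); return o,v/np.linalg.norm(v)
def onz(c,uv,z):
    o,v=ray(c,uv); return o+v*(z-o[2])/v[2]
def tri(rs):
    A=sum(np.eye(3)-np.outer(v,v) for o,v in rs); b=sum((np.eye(3)-np.outer(v,v))@o for o,v in rs)
    return np.linalg.solve(A,b)
E
python3 - <<'E'
from h import *
s=read_state(); print({k:np.round(v,3).tolist() for k,v in s.items()})
a=[]
for n in("scene","side"):
    c=capture(n); cv2.imwrite(f"pics/{n}0.png",c["color"]); o,v=ray(c,(c["cx"],c["cy"])); print(n,o,v)
E
```

```text
pics
{'time_s': 0.0, 'joint_positions': [58.242, 30.278, 82.156, -0.001, 67.689, -10.23], 'qvel': [0.025, 0.033, -0.04, -0.016, 0.036, 0.049], 'tau': [-0.001, -44.005, -17.659, 0.063, 0.058, -0.0], 'position': [0.229, 0.581, 0.185], 'tcp_rot': [[-0.93, 0.367, -0.001], [0.367, 0.93, -0.002], [0.0, -0.002, -1.0]], 'force': [0.395, 0.114, 0.442], 'moment': [-0.069, -0.087, 0.003], 'grasp_force': 0.0, 'opening': 1.003}
scene [0.40633018 0.57904994 1.06384691] [ 0.19483674 -0.50610688 -0.84017526]
side [ 0.56679186 -0.74266104  0.94394649] [ 0.04996091  0.68958878 -0.72247576]
```

View pics/scene0.png

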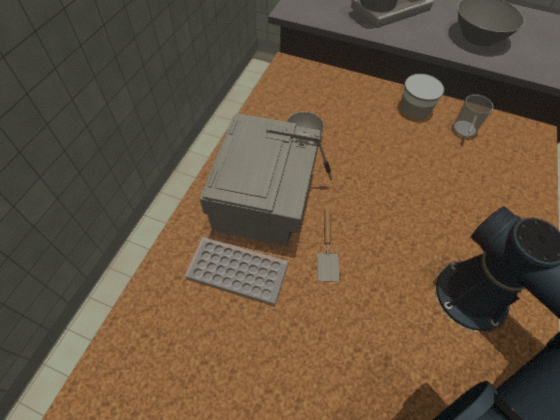

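View pics/side0.png

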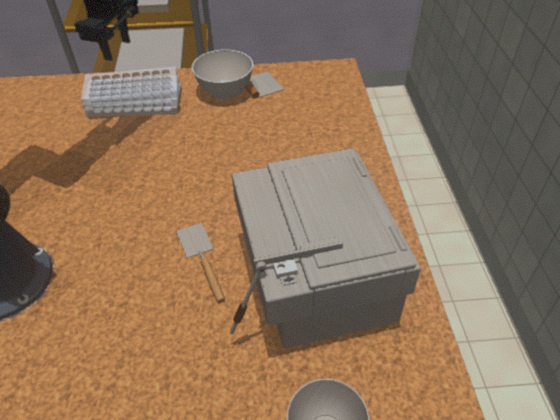

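Scene shows the melter (deck edge around (310,180)), rod from about (320,140) to (329,177), mould (237,270), spatula (328,245). Side view shows the rod from (260,268) to (235,330), the white block near (287,268) and the bowl (327,410). I'll zoom in.

```bash
python3 - <<'E'
from h import *
a=cv2.imread("pics/scene0.png")[100:250,200:350]; b=cv2.imread("pics/side0.png")[220:340,225:325]
cv2.imwrite("pics/z.png",np.hstack([cv2.resize(a,(400,400),interpolation=3)[:400], cv2.resize(b,(400,480),interpolation=2)[:400]]))
E
```

```text
(no output)
```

View pics/z.png

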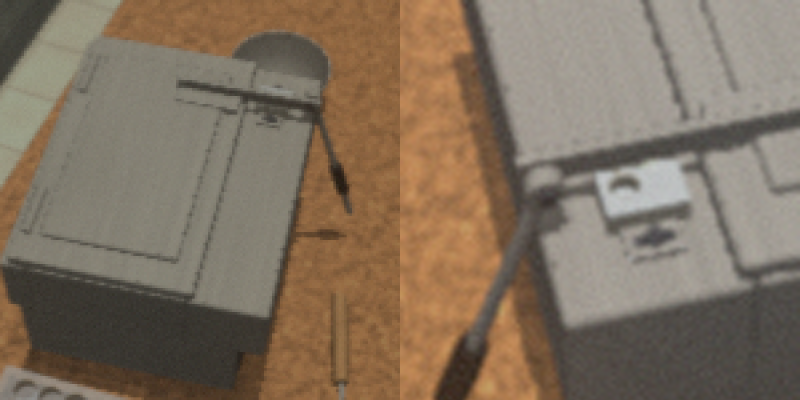

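Crop: in the side view the hole is at ≈(281.5,266) and the deck's front -y corner at ≈(266,302). In the scene view the sleeve is at ≈(327.5,167.5), the foot at ≈(331,179) and the front +y corner at ≈(301,219).

```bash
python3 - <<'E'
from h import *
from scipy.optimize import least_squares
sc,si=capture("scene"),capture("side")
th=np.radians(22)
L={ 'c+':(-.165,.165,.21),'c-':(-.165,-.165,.21),'pin':(-.16,-.11,.234),'grip':(-.16-.135*np.sin(th),-.11,.234-.135*np.cos(th)),'foot':(-.234,-.11,.048)}
obs=[(sc,'c+',(301.2,219.2)),(si,'c+',(233.5,177)),(si,'c-',(265.75,302.5)),(si,'grip',(240,311)),(sc,'grip',(327.5,167.5)),(sc,'foot',(331,179.1)),(si,'pin',(260.5,266))]
def W(p,q):
    c,s=np.cos(p[2]),np.sin(p[2]); q=np.atleast_2d(q); return np.c_[p[0]+c*q[:,0]-s*q[:,1],p[1]+s*q[:,0]+c*q[:,1],q[:,2]]
f=lambda p:np.concatenate([(proj(c,W(p,L[k]))[0]-uv) for c,k,uv in obs])
r=least_squares(f,[.7,0,0],loss='soft_l1'); p=r.x
print(p[:2],np.degrees(p[2])); print([(k,np.round(f(p)[2*i:2*i+2],1).tolist()) for i,(c,k,uv) in enumerate(obs)])
for k in L: print(k,W(p,L[k])[0].round(4))
print('tri grip',tri([ray(si,(240,311)),ray(sc,(327.5,167.5))]), onz(si,(265.75,302.5),.21),onz(si,(233.5,177),.21),onz(sc,(301.2,219.2),.21))
h=onz(si,(281.5,266),.224); d=h[:2]-p[:2]; c,s=np.cos(p[2]),np.sin(p[2]); print('hole',h,'melter',c*d[0]+s*d[1],-s*d[0]+c*d[1])
for uv in [(274.25,263),(297.,260.7),(297,271),(276,273.75)]:
  h=onz(si,uv,.224);d=h[:2]-p[:2];print('blk',c*d[0]+s*d[1],-s*d[0]+c*d[1])
np.save('pose.npy',p)
E
```

```text
[ 0.71356055 -0.06702519] 8.36597909848075
[('c+', [-1.8, -0.9]), ('c+', [-0.8, -5.3]), ('c-', [0.4, -1.6]), ('grip', [-2.0, 1.1]), ('grip', [0.7, -1.4]), ('foot', [1.7, -0.1]), ('pin', [1.2, -0.1])]
c+ [0.5263 0.0722 0.21  ]
c- [ 0.5743 -0.2543  0.21  ]
pin [ 0.5713 -0.1991  0.234 ]
grip [ 0.5212 -0.2065  0.1088]
foot [ 0.4981 -0.2099  0.048 ]
tri grip [ 0.52342438 -0.20257313  0.10570026] [ 0.57343617 -0.25742737  0.21      ] [0.52758797 0.05572195 0.21      ] [0.5211574  0.07301968 0.21      ]
hole [ 0.60554905 -0.19517019  0.224     ] melter -0.12550666872863347 -0.11106620184667049
blk -0.13624434200426858 -0.10164352914899713
blk -0.09652134587017235 -0.10641235721387386
blk -0.10216810839208945 -0.12796746165676445
blk -0.1384982147423993 -0.12486970159910399
```

```bash
python3 - <<'E'
from h import *
s=read_state(); c=capture("wrist"); o,v=ray(c,(c["cx"],c["cy"])); R=np.array(s["tcp_rot"])
print(R.T@(o-s["position"]), R.T@v, c["fovy"])
E
```

```text
[ 0.0721518   0.00051041 -0.19942155] [-2.63695295e-01  5.27739835e-04  9.64605885e-01] 69.60735050812701
```

Emit:
{"op": "jog_arm", "data": {"delta_pos": [[0,0,6],[0,0,12],[0,0,18],[4,-6,20],[7,-12,20],[9,-18,20],[12,-24,20],[14,-30,20],[17,-36,20],[19,-42,20],[21,-48,20],[24,-54,20]], "turn": [0,0,0,5,10,15,20,25,30,30,30,30], "grip": [0,0,0,0,0,0,0,0,0,0,0,0]}}

```text
time_s: 1.75
position: [0.456, 0.069, 0.3862]
tcp_rot: [[-0.989, -0.147, 0.001], [-0.147, 0.989, 0.0], [-0.001, 0.0, -1.0]]
force: [1.6, 0.0, 0.3]
opening: 1.003
grasp_force: 0.0
```

Emit:
{"op": "jog_arm", "data": {"delta_pos": [[1,-6,2],[2,-12,4],[4,-18,4],[5,-24,4],[5,-24,4],[5,-24,4]], "turn": [0,0,0,0,0,0], "grip": [0,0,0,0,0,0]}}

```text
time_s: 2.5
position: [0.5056, -0.1688, 0.4255]
tcp_rot: [[-0.989, -0.147, -0.001], [-0.147, 0.989, 0.001], [0.001, 0.002, -1.0]]
force: [0.1, 0.5, 0.1]
opening: 0.998
grasp_force: 0.0
```

```bash
python3 - <<'E'
from h import *
c=capture("wrist"); np.save('w.npy',c,allow_pickle=True); print(read_state()["position"])
cv2.imwrite("pics/w0.png",cv2.resize(c["color"],(800,600),interpolation=2))
E
```

```text
[ 0.50558436 -0.16803274  0.42585228]
```

View pics/w0.png

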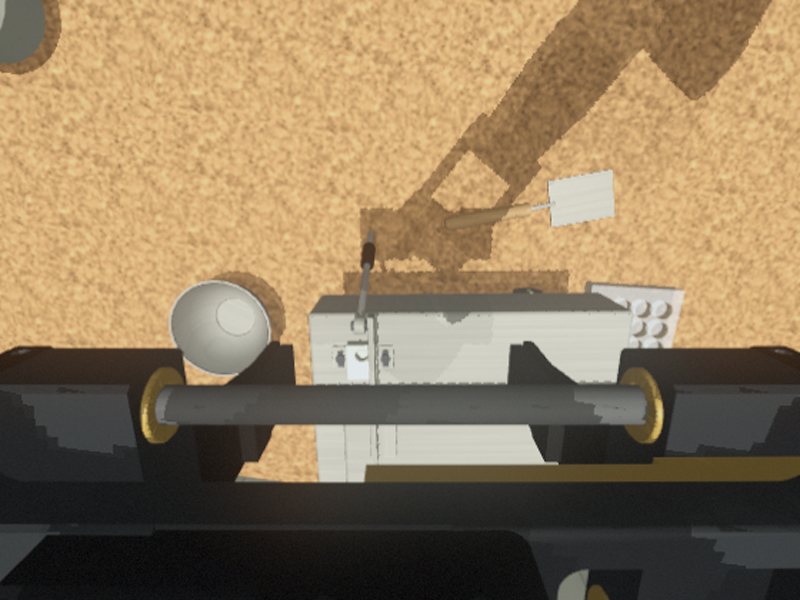

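Wrist view: melter's deck front edge along row ~312 (cols 309–633), rod from (358,325) to (371,235), white block with hole at (362,357). I'll refine with a crop.

```bash
python3 - <<'E'
import cv2,numpy as np
c=np.load('w.npy',allow_pickle=True).item()
cv2.imwrite("pics/w1.png",cv2.resize(c["color"][155:270,210:310],(520,598),interpolation=2))
E
```

```text
(no output)
```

View pics/w1.png

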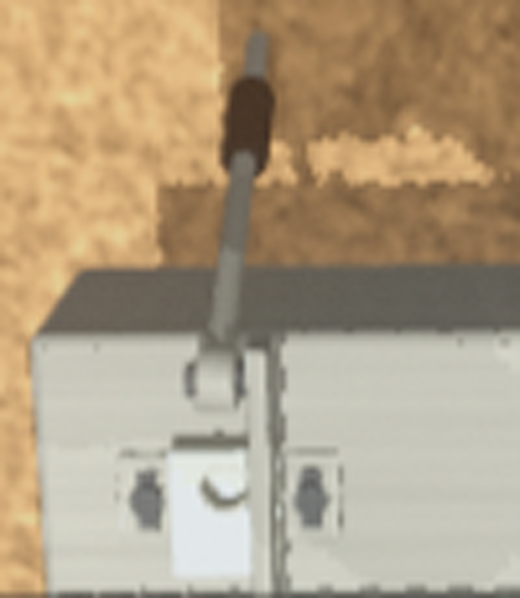

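```bash
python3 - <<'E'
from h import *
from scipy.optimize import least_squares
sc,si=capture("scene"),capture("side"); w=np.load('w.npy',allow_pickle=True).item()
th=np.radians(22)
L={ 'c+':(-.165,.165,.21),'c-':(-.165,-.165,.21),'pin':(-.16,-.11,.234),'grip':(-.16-.135*np.sin(th),-.11,.234-.135*np.cos(th)),'foot':(-.234,-.11,.048)}
q=lambda u,v:(u/5.2+210,v/5.2+155)
wo=[(w,'c-',q(36,335)),(w,'c+',(443,217.6)),(w,'grip',q(247,124)),(w,'foot',q(258,34)),(w,'pin',q(216,376))]
obs=[(si,'c-',(265.75,302.5)),(si,'grip',(240,311)),(sc,'grip',(327.5,167.5)),(sc,'foot',(331,179.1)),(si,'pin',(260.5,266))]+wo
def W(p,q):
    c,s=np.cos(p[2]),np.sin(p[2]); q=np.atleast_2d(q); return np.c_[p[0]+c*q[:,0]-s*q[:,1],p[1]+s*q[:,0]+c*q[:,1],q[:,2]]
for ob in (wo,obs):
  f=lambda p:np.concatenate([(proj(c,W(p,L[k]))[0]-uv) for c,k,uv in ob])
  r=least_squares(f,[.7,0,0],loss='soft_l1'); p=r.x
  print(p[:2],np.degrees(p[2])); print([(k,np.round(f(p)[2*i:2*i+2],1).tolist()) for i,(c,k,uv) in enumerate(ob)])
  for k in ('pin','grip'): print(k,W(p,L[k])[0].round(4))
  for n,h in (('side',onz(si,(281.5,266),.224)),('wrist',onz(w,q(224,486),.224))):
    d=h[:2]-p[:2]; c,s=np.cos(p[2]),np.sin(p[2]); print(n,'hole',h,'melter',c*d[0]+s*d[1],-s*d[0]+c*d[1])
np.save('pose.npy',p)
E
```

```text
[ 0.71255656 -0.06410129] 8.930054049974128
[('c-', [-1.9, 0.7]), ('c+', [1.3, 0.3]), ('grip', [-0.1, -1.8]), ('foot', [-0.3, -1.8]), ('pin', [0.4, 1.1])]
pin [ 0.5716 -0.1976  0.234 ]
grip [ 0.5216 -0.2055  0.1088]
side hole [ 0.60554905 -0.19517019  0.224     ] melter -0.12605606513281836 -0.11286952916672138
wrist hole [ 0.60472839 -0.19279559  0.224     ] melter -0.12649817363130572 -0.11039632120511134
[ 0.71264802 -0.06465484] 8.792887923008857
[('c-', [0.6, -2.3]), ('grip', [-2.0, 0.7]), ('grip', [0.5, -1.2]), ('foot', [1.6, 0.0]), ('pin', [1.2, -0.7]), ('c-', [-2.0, 0.4]), ('c+', [1.2, 0.6]), ('grip', [-0.1, -1.9]), ('foot', [-0.3, -2.0]), ('pin', [0.2, 0.9])]
pin [ 0.5713 -0.1978  0.234 ]
grip [ 0.5214 -0.2056  0.1088]
side hole [ 0.60554905 -0.19517019  0.224     ] melter -0.125791263868735 -0.11260996091422665
wrist hole [ 0.60472839 -0.19279559  0.224     ] melter -0.12623929195584271 -0.11013781844685779
```

Emit:
{"op": "jog_arm", "data": {"delta_pos": [[2,-1.7,-4],[4,-3.4,-8],[4,-3.4,-12],[4,-3.4,-15.5],[4,-3.4,-15.5],[4,-3.4,-15.5],[4,-3.4,-15.5]], "turn": [0.4,0.4,0.4,0.4,0.4,0.4,0.4], "grip": [0,0,0,0,0,0,0]}}

```text
time_s: 3.52
position: [0.5472, -0.2033, 0.2733]
tcp_rot: [[-0.988, -0.155, 0.004], [-0.155, 0.988, -0.002], [-0.003, -0.003, -1.0]]
force: [0.6, 0.3, -0.6]
opening: 1.0
grasp_force: 0.0
```

```bash
python3 - <<'E'
from h import *
c=capture("wrist"); s=read_state(); print(s["position"],s["force"])
P=np.array(s["position"]);R=np.array(s["tcp_rot"])
np.save('w2.npy',c,allow_pickle=True)
print(proj(c,[[.5714,-.1978,.234],[.5214,-.2056,.1088],P]))
cv2.imwrite("pics/w2.png",cv2.resize(c["color"],(800,600),interpolation=2))
E
```

```text
[ 0.54703    -0.20339242  0.27303149] [-0.82540283 -0.56129071  0.06819196]
[[282.23128478 245.40237052]
 [281.96056257 166.49115422]
 [279.95170089 233.40701152]]
```

View pics/w2.png

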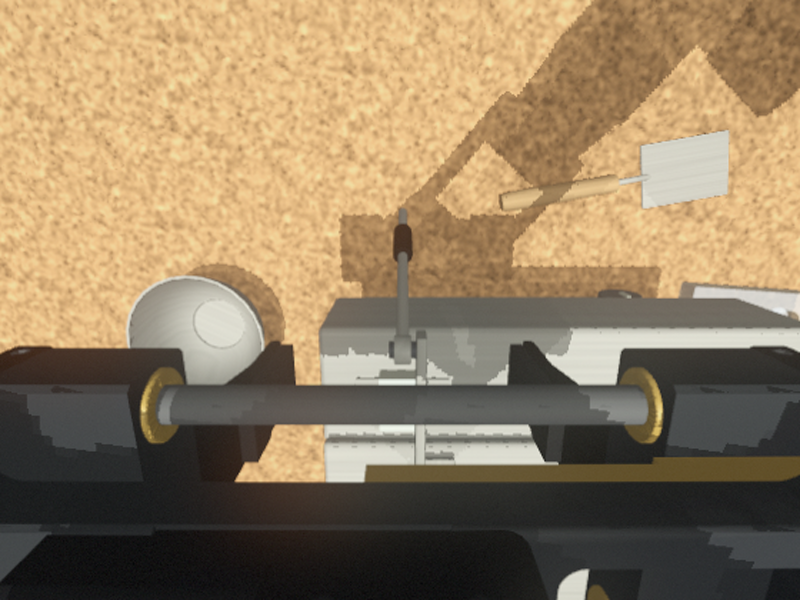

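The rod sits at column 403 with the pin at (402,349), matching the prediction within about 1 px. I'll shift slightly, descend around it, and close.

Emit:
{"op": "jog_arm", "data": {"delta_pos": [[-0.27,0.1,0],[-0.27,0.1,-3],[-0.27,0.1,-6],[-0.27,0.1,-8],[-0.27,0.1,-9.6],[-0.27,0.1,-9.6],[-0.27,0.1,-9.6]], "turn": [0,0,0,0,0,0,0], "grip": [0,0,0,0,0,0,0]}}

```text
time_s: 4.45
position: [0.5439, -0.2025, 0.1758]
tcp_rot: [[-0.988, -0.154, 0.001], [-0.154, 0.988, -0.001], [-0.001, -0.001, -1.0]]
force: [-0.3, -0.3, 0.8]
opening: 0.997
grasp_force: 0.0
```

Emit:
{"op": "jog_arm", "data": {"delta_pos": [[0,0,0],[0,0,0],[0,0,0],[0,0,0]], "turn": [0,0,0,0], "grip": [0.4,0.6,0.75,0.8]}}

```text
time_s: 4.95
position: [0.5433, -0.2021, 0.1751]
tcp_rot: [[-0.988, -0.154, 0.0], [-0.154, 0.988, -0.0], [-0.0, -0.0, -1.0]]
force: [0.1, -0.5, -0.1]
opening: 0.637
grasp_force: 0.0
```

Emit:
{"op": "jog_arm", "data": {"delta_pos": [[0,0,0],[0,0,0],[0,0,0],[0,0,0],[0,0,0],[0,0,0],[0,0,0]], "turn": [0,0,0,0,0,0,0], "grip": [0.85,0.85,0.9,1,1,1,1]}}

```text
time_s: 5.82
position: [0.5433, -0.2021, 0.1749]
tcp_rot: [[-0.988, -0.154, -0.0], [-0.154, 0.988, -0.0], [0.0, 0.0, -1.0]]
force: [-0.7, -0.9, -0.0]
opening: 0.007
grasp_force: 0.0
```

```bash
python3 - <<'E'
from h import *
c=capture("side"); s=read_state(); print(s["position"],s["force"],s["opening"],s["grasp_force"])
w=capture("wrist")
cv2.imwrite("pics/s1.png",np.hstack([cv2.resize(c["color"][200:350,215:335],(440,550),interpolation=2),cv2.resize(w["color"][150:350,220:340],(330,550),interpolation=2)]))
E
```

```text
[ 0.54328545 -0.2020957   0.17495607] [-0.48127657  0.16004474  0.43128456] 0.00604872365228104 0.0
```

View pics/s1.png

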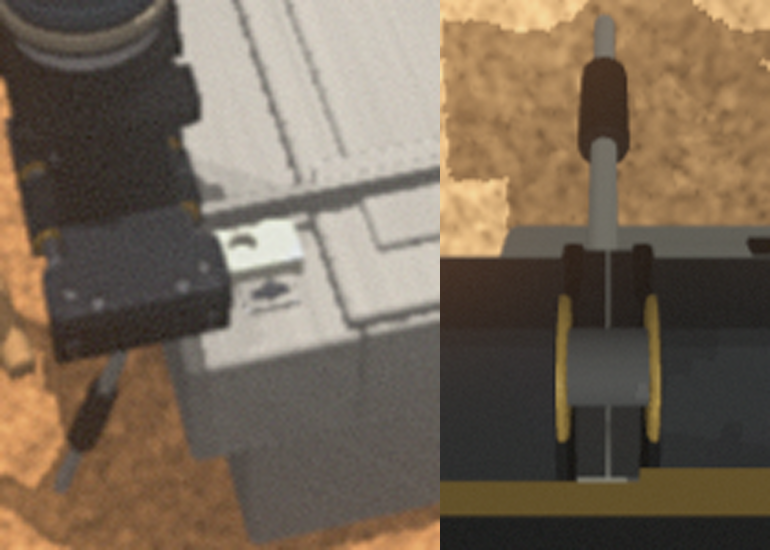

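The fingers shut without the rod: it passes just behind the pads' tips (rod in view at (603,200), going behind the fingers). I'll open partly, move about 3.5 mm toward the rod and slightly lower, and close again.

Emit:
{"op": "jog_arm", "data": {"delta_pos": [[0,0,0],[0,0,0],[0,0,0],[0,0,0],[0,0,0],[0.35,0.1,-0.2],[0.35,0.1,-0.3]], "turn": [0,0,0,0,0,0,0], "grip": [0.5,0.5,0.5,0.5,0.5,0.5,0.5]}}

```text
time_s: 6.8
position: [0.5471, -0.201, 0.1718]
tcp_rot: [[-0.988, -0.154, 0.0], [-0.154, 0.988, -0.0], [-0.0, -0.0, -1.0]]
force: [-0.8, 0.0, 0.7]
opening: 0.497
grasp_force: 0.0
```

Emit:
{"op": "jog_arm", "data": {"delta_pos": [[0,0,0],[0,0,0],[0,0,0],[0,0,0],[0,0,0],[0,0,0],[0,0,0]], "turn": [0,0,0,0,0,0,0], "grip": [0.85,1,1,1,1,1,1]}}

```text
time_s: 7.68
position: [0.5468, -0.2011, 0.172]
tcp_rot: [[-0.988, -0.154, 0.0], [-0.154, 0.988, -0.0], [-0.0, -0.0, -1.0]]
force: [0.5, -0.4, 0.9]
opening: 0.008
grasp_force: 0.0
```

Emit:
{"op": "jog_arm", "data": {"delta_pos": [[0,0,0],[0,0,0],[0,0,0],[0,0,0],[0,0,0],[0.3,0.05,0],[0.3,0.05,-0.1]], "turn": [0,0,0,0,0,0,0], "grip": [0.5,0.5,0.5,0.5,0.5,0.5,0.5]}}

```text
time_s: 8.55
position: [0.5502, -0.2007, 0.171]
tcp_rot: [[-0.988, -0.154, 0.0], [-0.154, 0.988, -0.0], [-0.0, -0.0, -1.0]]
force: [-0.2, -1.0, 0.6]
opening: 0.496
grasp_force: 0.0
```

Emit:
{"op": "jog_arm", "data": {"delta_pos": [[0,0,0],[0,0,0],[0,0,0],[0,0,0],[0,0,0],[0,0,0],[0,0,0]], "turn": [0,0,0,0,0,0,0], "grip": [0.85,1,1,1,1,1,1]}}

```text
time_s: 9.43
position: [0.5486, -0.2018, 0.1711]
tcp_rot: [[-0.988, -0.154, -0.002], [-0.154, 0.988, -0.002], [0.003, -0.001, -1.0]]
force: [-3.7, -3.4, 1.4]
opening: -0.002
grasp_force: 2.5
```

```bash
python3 - <<'E'
from h import *
c=capture("side"); w=capture("wrist"); s=capture("scene"); print(read_state()["force"],read_state()["position"])
p=np.load('pose.npy'); cc,ss=np.cos(p[2]),np.sin(p[2])
W=lambda x,y,z:[p[0]+cc*x-ss*y,p[1]+ss*x+cc*y,z]
for th in (18,22,26,30):
  t=np.radians(th)
  for d in (.135,.2):
    q=[W(-.16-d*np.sin(t),-.11,.234-d*np.cos(t))]; print(th,d,proj(c,q).round(1),proj(w,q).round(1),proj(s,q).round(1))
cv2.imwrite("pics/s2.png",np.hstack([cv2.resize(c["color"][240:340,215:295],(440,550),interpolation=2),cv2.resize(w["color"][150:350,220:340],(330,550),interpolation=2)]))
E
```

```text
[-3.24806518 -3.73011405  2.09338121] [ 0.5486119  -0.20179774  0.17107207]
18 0.135 [[242.8 311.6]] [[280.7 189.3]] [[325.2 166.4]]
18 0.2 [[234.8 331.2]] [[280.7 159.6]] [[328.8 179.2]]
22 0.135 [[238.  311.7]] [[280.7 180.1]] [[328.  166.3]]
22 0.2 [[228.  331.5]] [[280.7 147.4]] [[332.9 179.1]]
26 0.135 [[233.3 311.6]] [[280.7 170.8]] [[330.9 166. ]]
26 0.2 [[221.2 331.4]] [[280.7 135. ]] [[337.  178.8]]
30 0.135 [[228.7 311.2]] [[280.7 161.6]] [[333.7 165.6]]
30 0.2 [[214.5 331.1]] [[280.7 122.3]] [[341.  178.3]]
```

View pics/s2.png

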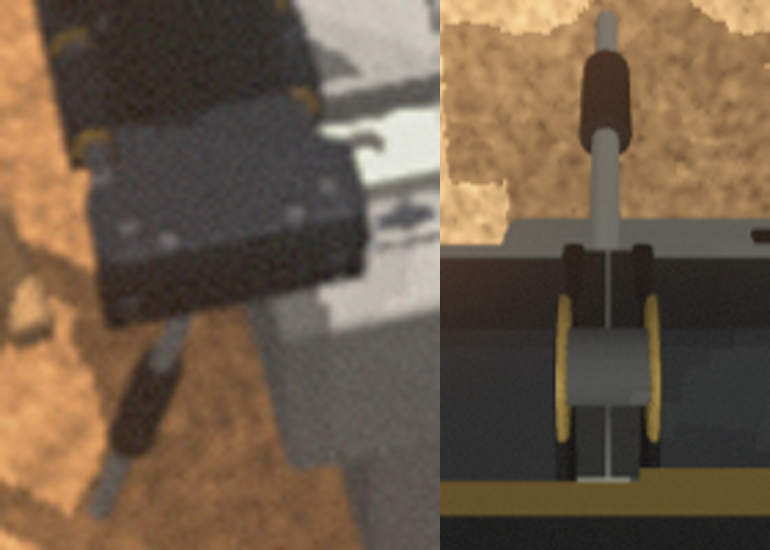

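```bash
python3 - <<'E'
from h import *
c=capture("side"); w=capture("wrist"); s=capture("scene")
p=np.load('pose.npy'); cc,ss=np.cos(p[2]),np.sin(p[2])
def M(q): d=q[:2]-p[:2]; return np.round([cc*d[0]+ss*d[1],-ss*d[0]+cc*d[1],q[2]],4)
wq=lambda u,v:(220+(u-440)/2.75,150+v/2.75); sq=lambda u,v:(215+u/5.5,240+v/5.5)
for n,a,b in(('sleeve',wq(605,102),sq(147,395)),('foot',wq(606,12),sq(100,515)),('sleevebot',wq(606,55),sq(125,450)),('sleevetop',wq(605,150),sq(168,345))):
  print(n,M(tri([ray(w,a),ray(c,b)])))
w2=np.load('w2.npy',allow_pickle=True).item()
o,v=ray(w2,(403/1.4286,242/1.4286)); 
print('sleeve w2+side', M(tri([(o,v),ray(c,(240,311))])))
print('wrist only: tcp proj',proj(w,[read_state()["position"]]))
E
```

```text
sleeve [-0.2038 -0.1106  0.1066]
foot [-0.2262 -0.1103  0.0367]
sleevebot [-0.2143 -0.1102  0.0749]
sleevetop [-0.1947 -0.1105  0.1335]
sleeve w2+side [-0.2069 -0.1099  0.1094]
wrist only: tcp proj [[279.90513604 233.80082908]]
```

Emit:
{"op": "jog_arm", "data": {"delta_pos": [[0,0,0],[0,0,0],[0,0,0],[0,0,0],[0,0,0],[0.2,0.05,0],[0.4,0.05,0]], "turn": [0,0,0,0,0,0,0], "grip": [0.5,0.5,0.5,0.5,0.5,0.5,0.5]}}

```text
time_s: 10.6
position: [0.5541, -0.2, 0.171]
tcp_rot: [[-0.988, -0.154, 0.0], [-0.154, 0.988, 0.0], [-0.0, -0.0, -1.0]]
force: [0.3, -0.6, -0.1]
opening: 0.496
grasp_force: 0.4
```

Emit:
{"op": "jog_arm", "data": {"delta_pos": [[0,0,0],[0,0,0],[0,0,0],[0,0,0],[0,0,0],[0,0,0],[0,0,0]], "turn": [0,0,0,0,0,0,0], "grip": [0.8,0.9,1,1,1,1,1]}}

```text
time_s: 11.48
position: [0.5531, -0.1967, 0.1708]
tcp_rot: [[-0.988, -0.154, -0.001], [-0.154, 0.988, 0.005], [0.001, 0.005, -1.0]]
force: [-0.5, 8.2, 1.5]
opening: 0.188
grasp_force: 30.0
```

Emit:
{"op": "jog_arm", "data": {"delta_pos": [[0,0,0],[0,0,0],[0,0,0],[-0.15,0,0],[-0.3,-0.05,0],[-0.3,-0.05,-0.3],[-0.3,-0.05,-0.5]], "turn": [0,0,0,0,0,0,0], "grip": [0.5,0.5,0.5,0.5,0.5,0.5,0.5]}}

```text
time_s: 12.35
position: [0.5506, -0.2006, 0.1657]
tcp_rot: [[-0.988, -0.154, -0.0], [-0.154, 0.988, 0.0], [0.0, 0.0, -1.0]]
force: [0.0, 0.3, 0.2]
opening: 0.498
grasp_force: 0.0
```

Emit:
{"op": "jog_arm", "data": {"delta_pos": [[0,0,-0.2],[0,0,-0.4],[0,0,-0.4]], "turn": [0,0,0], "grip": [0.5,0.5,0.5]}}

```text
time_s: 12.72
position: [0.5507, -0.2005, 0.1617]
tcp_rot: [[-0.988, -0.154, -0.0], [-0.154, 0.988, 0.0], [0.0, 0.0, -1.0]]
force: [0.6, -0.2, 0.3]
opening: 0.5
grasp_force: 0.0
```

Emit:
{"op": "jog_arm", "data": {"delta_pos": [[0,0,-0.3],[0,0,-0.6],[0,0,-0.6]], "turn": [0,0,0], "grip": [0.5,0.5,0.5]}}

```text
time_s: 13.1
position: [0.5505, -0.2005, 0.1556]
tcp_rot: [[-0.988, -0.154, -0.001], [-0.154, 0.988, 0.0], [0.001, 0.0, -1.0]]
force: [0.6, -0.3, 0.8]
opening: 0.498
grasp_force: 0.0
```

Emit:
{"op": "jog_arm", "data": {"delta_pos": [[0,0,-0.3],[0,0,-0.6],[0,0,-0.6]], "turn": [0,0,0], "grip": [0.5,0.5,0.5]}}

```text
time_s: 13.48
position: [0.5505, -0.2005, 0.1496]
tcp_rot: [[-0.988, -0.154, -0.001], [-0.154, 0.988, 0.0], [0.001, 0.001, -1.0]]
force: [0.3, 0.4, -0.7]
opening: 0.501
grasp_force: 0.0
```

No body contact even at TCP z = 0.150, so the low grip is available. I'll shift forward 7 mm and close.

Emit:
{"op": "jog_arm", "data": {"delta_pos": [[-0.3,-0.05,0],[-0.7,-0.1,0],[-0.7,-0.1,0],[-0.7,-0.1,0],[-0.7,-0.1,0],[-0.7,-0.1,0],[-0.7,-0.1,0],[-0.7,-0.1,0],[-0.7,-0.1,0]], "turn": [0,0,0,0,0,0,0,0,0], "grip": [0.5,0.5,0.8,0.9,1,1,1,1,1]}}

```text
time_s: 14.6
position: [0.5422, -0.2027, 0.1502]
tcp_rot: [[-0.988, -0.155, -0.003], [-0.155, 0.988, -0.002], [0.004, -0.001, -1.0]]
force: [-4.5, -4.5, 2.4]
opening: 0.006
grasp_force: 2.9
```

Emit:
{"op": "jog_arm", "data": {"delta_pos": [[0,0,0],[0,0,0],[0,0,0],[0,0,0],[0.2,0,0],[0.45,0.05,0],[0.45,0.05,0],[0.45,0.05,0],[0.45,0.05,0],[0.45,0.05,0],[0.45,0.05,0],[0.45,0.05,0]], "turn": [0,0,0,0,0,0,0,0,0,0,0,0], "grip": [0.6,0.6,0.6,0.6,0.6,0.6,0.8,0.9,1,1,1,1]}}

```text
time_s: 16.1
position: [0.5485, -0.2026, 0.15]
tcp_rot: [[-0.988, -0.154, 0.001], [-0.154, 0.988, -0.002], [-0.0, -0.003, -1.0]]
force: [-1.0, -5.1, -0.9]
opening: 0.074
grasp_force: 30.0
```

Rod is gripped (opening about 6.4 mm, 30 N). The fingers sit close to the lid arm, though, so I'll try a lower grip first for more clearance.

Emit:
{"op": "jog_arm", "data": {"delta_pos": [[0,-0.1,0],[0,-0.1,0],[0,-0.1,0],[-0.2,-0.12,-0.3],[-0.5,-0.15,-0.6],[-0.5,-0.15,-0.9],[-0.5,-0.15,-0.9]], "turn": [0,0,0,0,0,0,0], "grip": [0.6,0.6,0.6,0.6,0.6,0.6,0.6]}}

```text
time_s: 16.98
position: [0.543, -0.2025, 0.1406]
tcp_rot: [[-0.988, -0.154, -0.001], [-0.154, 0.988, 0.0], [0.001, 0.001, -1.0]]
force: [-0.1, 0.2, 0.0]
opening: 0.401
grasp_force: 0.0
```

Emit:
{"op": "jog_arm", "data": {"delta_pos": [[0,0,-0.3],[0,0,-0.6],[0,0,-0.6]], "turn": [0,0,0], "grip": [0.6,0.6,0.6]}}

```text
time_s: 17.35
position: [0.5431, -0.2025, 0.1346]
tcp_rot: [[-0.988, -0.154, -0.001], [-0.154, 0.988, 0.0], [0.001, 0.0, -1.0]]
force: [0.7, -0.1, -0.1]
opening: 0.399
grasp_force: 0.0
```

Emit:
{"op": "jog_arm", "data": {"delta_pos": [[-0.2,-0.05,-0.3],[-0.4,-0.05,-0.6],[-0.5,-0.07,-0.9],[-0.5,-0.07,-1.0]], "turn": [0,0,0,0], "grip": [0.6,0.6,0.6,0.6]}}

```text
time_s: 17.85
position: [0.5381, -0.2033, 0.1255]
tcp_rot: [[-0.988, -0.154, -0.0], [-0.154, 0.988, 0.0], [0.0, 0.0, -1.0]]
force: [-3.5, 1.2, 8.3]
opening: 0.4
grasp_force: 0.0
```

Emit:
{"op": "jog_arm", "data": {"delta_pos": [[0,0,0],[0,0,0],[0,0,0],[0,0,0],[0,0,0],[0,0,0]], "turn": [0,0,0,0,0,0], "grip": [0.8,0.9,1,1,1,1]}}

```text
time_s: 18.6
position: [0.5378, -0.2014, 0.1255]
tcp_rot: [[-0.987, -0.16, -0.001], [-0.16, 0.987, 0.0], [0.001, 0.0, -1.0]]
force: [-2.4, 9.6, 6.7]
opening: 0.138
grasp_force: 30.0
```

Emit:
{"op": "jog_arm", "data": {"delta_pos": [[0,0,0],[0,0,0.1],[0,0,0.4],[0.3,0.0,0.8],[0.35,0,0.9],[0.35,0,0.9]], "turn": [0,0,0,0,0,0], "grip": [0.6,0.6,0.6,0.6,0.6,0.6]}}

```text
time_s: 19.35
position: [0.5419, -0.2035, 0.134]
tcp_rot: [[-0.988, -0.154, 0.0], [-0.154, 0.988, -0.0], [-0.0, -0.0, -1.0]]
force: [0.4, 0.4, 0.2]
opening: 0.397
grasp_force: 0.0
```

Emit:
{"op": "jog_arm", "data": {"delta_pos": [[0,0,0],[0,0,0],[0,0,0],[0,0,0],[0,0,0],[0,0,0]], "turn": [0,0,0,0,0,0], "grip": [0.8,0.9,1,1,1,1]}}

```text
time_s: 20.1
position: [0.5418, -0.2037, 0.1339]
tcp_rot: [[-0.988, -0.154, 0.0], [-0.154, 0.988, -0.001], [0.0, -0.001, -1.0]]
force: [-0.6, -1.2, -0.8]
opening: 0.073
grasp_force: 30.0
```

```bash
cat >> h.py <<'E'
D=.090; YAW=np.radians(8.85); T0=np.array([.5418,-.2037,.1339])
r0,a0=.2554,np.radians(3.14)
def pin(ph): a=a0+np.radians(ph); return np.array([.095-r0*np.cos(a),.22+r0*np.sin(a)])
def u(th): t=np.radians(th); return np.array([np.sin(t),np.cos(t)])
def G(ph,th,d=D): return pin(ph)-d*u(th)
G0=G(0,22)
def world(dg): return np.array([np.cos(YAW)*dg[0],np.sin(YAW)*dg[0],dg[1]])
def foot(ph,th): return pin(ph)-.2*u(th)
def solve(pos):   # TCP position -> (phi, theta)
    from scipy.optimize import fsolve
    d=np.array(pos)-T0; g=G0+[np.cos(YAW)*d[0]+np.sin(YAW)*d[1],d[2]]
    for guess in ([45,16],[20,24]):
        x,_,ok,_=fsolve(lambda q:G(*q)-g,guess,full_output=1)
        if ok==1: return x
E
python3 - <<'E'
from h import *
for ph,th in [(2,25),(6,26),(10,26),(15,26),(20,26),(25,26),(30,26),(35,26),(40,26),(44,26),(48,26),(50,26),(50,23),(50,20)]:
    print(ph,th,(100*world(G(ph,th)-G0)).round(2),(1000*foot(ph,th)).round(1))
E
```

```text
2 25 [-0.36 -0.06  1.08] [-243.9   61.6]
6 26 [-0.28 -0.04  2.91] [-244.8   80.8]
10 26 [0.06 0.01 4.66] [-241.4   98.3]
15 26 [0.65 0.1  6.81] [-235.4  119.8]
20 26 [1.43 0.22 8.89] [-227.5  140.6]
25 26 [ 2.38  0.37 10.9 ] [-217.9  160.7]
30 26 [ 3.5   0.54 12.82] [-206.5  179.9]
35 26 [ 4.78  0.74 14.63] [-193.5  198. ]
40 26 [ 6.22  0.97 16.32] [-179.   214.9]
44 26 [ 7.47  1.16 17.58] [-166.4  227.5]
48 26 [ 8.8   1.37 18.74] [-152.9  239.1]
50 26 [ 9.49  1.48 19.29] [-145.9  244.6]
50 23 [ 9.92  1.54 19.1 ] [-136.4  240.2]
50 20 [10.35  1.61 18.92] [-126.6  236.4]
```

Emit:
{"op": "jog_arm", "data": {"delta_pos": [[-0.2,-0.03,0.4],[-0.36,-0.06,1.1],[-0.32,-0.05,2.0],[-0.28,-0.04,2.9],[-0.1,0,3.8],[0.06,0.01,4.7],[0.3,0.05,5.7],[0.65,0.1,6.8],[0.65,0.1,6.8]], "turn": [0,0,0,0,0,0,0,0,0], "grip": [1,1,1,1,1,1,1,1,1]}}

```text
time_s: 21.22
position: [0.5491, -0.2025, 0.203]
tcp_rot: [[-0.988, -0.154, 0.002], [-0.154, 0.988, -0.001], [-0.002, -0.001, -1.0]]
force: [2.0, -4.7, -4.1]
opening: 0.076
grasp_force: 30.0
```

```bash
python3 - <<'E'
from h import *
c=capture("side"); w=capture("scene"); s=read_state(); print(s["position"],s["force"],s["opening"],s["grasp_force"],solve(s["position"]))
cv2.imwrite("pics/s3.png",np.hstack([cv2.resize(c["color"][180:340,205:305],(343,550),interpolation=2),cv2.resize(w["color"][90:230,230:350],(450,525),interpolation=2)[:550] if 0 else cv2.resize(w["color"][90:230,240:350],(432,550),interpolation=2)]))
E
```

```text
[ 0.54830101 -0.20258348  0.2019652 ] [ 1.434275   -5.22620097 -5.06746143] 0.07025310838156278 29.999428689479828 [14.99904522 25.98213729]
```

View pics/s3.png

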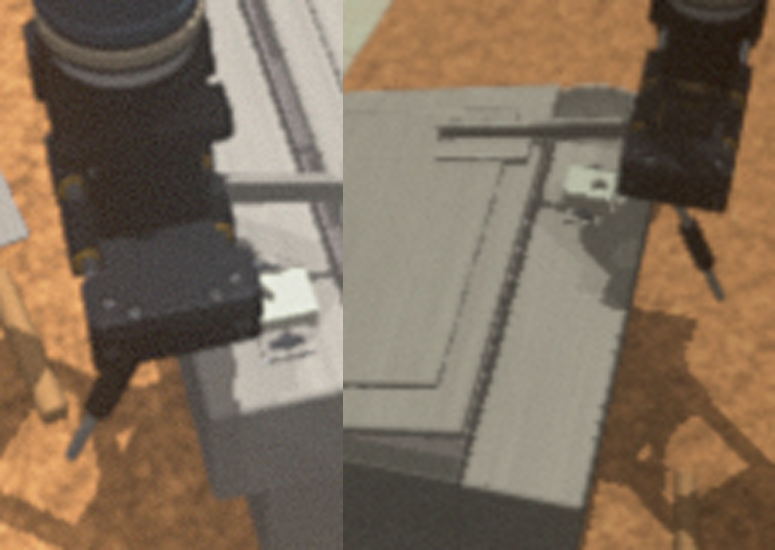

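The lid is rising: the side view shows the arm lifted and the rod in the grip, with the white block clear at about (290,300). Continuing.

Emit:
{"op": "jog_arm", "data": {"delta_pos": [[0.38,-0.04,1.05],[0.78,0.02,2.1],[1.23,0.08,3.1],[1.73,0.17,4.1],[2.28,0.25,5.05],[2.85,0.34,6.0],[3.47,0.44,6.9],[4.13,0.54,7.8],[4.83,0.65,8.65],[5.57,0.77,9.5],[6.2,0.87,10.15],[6.82,0.96,10.8]], "turn": [0,0,0,0,0,0,0,0,0,0,0,0], "grip": [1,1,1,1,1,1,1,1,1,1,1,1]}}

```text
time_s: 22.82
position: [0.6167, -0.192, 0.31]
tcp_rot: [[-0.988, -0.155, -0.001], [-0.155, 0.988, 0.001], [0.001, 0.001, -1.0]]
force: [0.8, 3.0, -5.8]
opening: 0.071
grasp_force: 30.0
```

Emit:
{"op": "jog_arm", "data": {"delta_pos": [[0.65,0.1,0.6],[1.33,0.2,1.1],[1.7,0.26,1.4],[2.0,0.31,1.7],[2.0,0.31,1.7],[2.0,0.31,1.7]], "turn": [0,0,0,0,0,0], "grip": [1,1,1,1,1,1]}}

```text
time_s: 23.58
position: [0.6362, -0.189, 0.3267]
tcp_rot: [[-0.988, -0.154, -0.001], [-0.154, 0.988, 0.001], [0.001, 0.001, -1.0]]
force: [-0.4, 5.0, -5.0]
opening: 0.074
grasp_force: 30.0
```

```bash
python3 - <<'E'
from h import *
c=capture("side"); w=capture("scene"); s=read_state(); q=solve(s["position"]);print(s["position"],s["force"],s["opening"],s["grasp_force"],q,foot(*q))
np.save('c3.npy',c,allow_pickle=True);np.save('w3.npy',w,allow_pickle=True)
cv2.imwrite("pics/s4.png",np.hstack([cv2.resize(c["color"][200:310,240:330],(400,489),interpolation=2),cv2.resize(w["color"][90:200,265:355],(400,489),interpolation=2)]))
E
```

```text
[ 0.6361299  -0.18904414  0.32663274] [ 0.24258141  5.39936488 -5.19868671] 0.0727483926464646 30.01492779585533 [49.89182879 26.16010934] [-0.14676643  0.24454375]
```

View pics/s4.png

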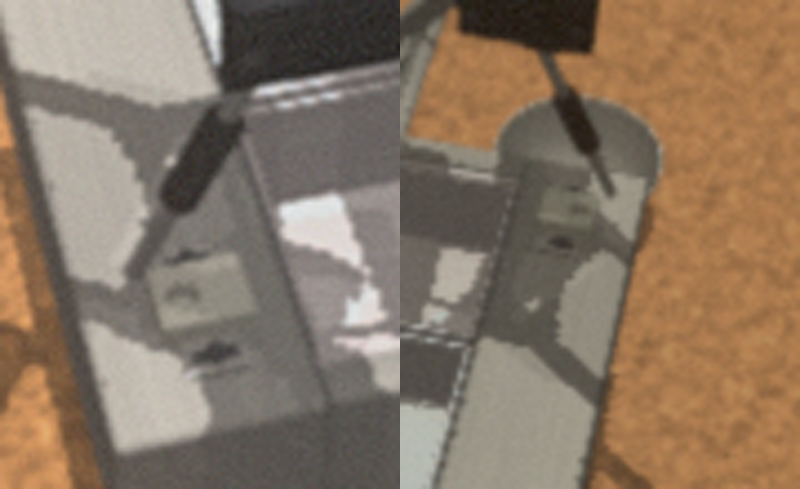

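Side view shows the foot at ≈(135,275) and the hole at ≈(182,294). The scene view has the foot at (613,193) and the hole at (574,207).

```bash
python3 - <<'E'
from h import *
c=np.load('c3.npy',allow_pickle=True).item();w=np.load('w3.npy',allow_pickle=True).item()
p=np.load('pose.npy'); cc,ss=np.cos(YAW),np.sin(YAW)
def M(q): d=q[:2]-p[:2]; return np.round([cc*d[0]+ss*d[1],-ss*d[0]+cc*d[1],q[2]],4)
fs,fw=(270.4,261.9),(312.9,133.4)
print('foot',M(tri([ray(c,fs),ray(w,fw)])), 'hole side',M(onz(c,(280.95,266.15),.224)),'scene',M(onz(w,(304.2,136.6),.224)))
for z in(.2345,.2445): print(z,M(onz(c,fs,z)),M(onz(w,fw,z)))
for ph,th in [(50,26),(50,24),(50,22),(50,20),(50,18),(48,20),(47,17),(46,16),(46,15)]:
    print(ph,th,(100*world(G(ph,th)-G(49.9,26.15))).round(2),(1000*foot(ph,th)).round(1))
E
```

```text
foot [-0.1466 -0.1121  0.2412] hole side [-0.1269 -0.1126  0.224 ] scene [-0.1239 -0.1095  0.224 ]
0.2345 [-0.1441 -0.1069  0.2345] [-0.1476 -0.1183  0.2345]
0.2445 [-0.1455 -0.1146  0.2445] [-0.1483 -0.1087  0.2445]
50 26 [0.06 0.01 0.02] [-145.9  244.6]
50 24 [ 0.34  0.05 -0.12] [-139.6  241.6]
50 22 [ 0.62  0.1  -0.24] [-133.1  238.9]
50 20 [ 0.91  0.14 -0.35] [-126.6  236.4]
50 18 [ 1.21  0.19 -0.45] [-120.   234.1]
48 20 [ 0.22  0.03 -0.9 ] [-133.6  230.9]
47 17 [ 0.32  0.05 -1.33] [-127.2  224.8]
46 16 [ 0.13  0.02 -1.66] [-127.2  220.9]
46 15 [ 0.28  0.04 -1.71] [-123.8  220. ]
```

```bash
cat >> h.py <<'E'
def tgt(fx,fz):
    from scipy.optimize import fsolve
    q=fsolve(lambda q:foot(*q)-[fx,fz],[47,17]); return q,T0+world(G(*q)-G0)
E
python3 - <<'E'
from h import *
P=np.array([.6362,-.189,.3267])
for fx in(-.126,-.121):
  for fz in(.236,.231,.228,.226,.224,.221,.218,.214):
    q,t=tgt(fx,fz); print(fx,fz,q.round(1),(100*(t-P)).round(2))
E
```

```text
-0.126 0.236 [50.  19.8] [ 0.93  0.14 -0.38]
-0.126 0.231 [48.7 18.4] [ 0.68  0.11 -0.8 ]
-0.126 0.228 [47.9 17.6] [ 0.54  0.08 -1.05]
-0.126 0.226 [47.4 17.1] [ 0.44  0.07 -1.22]
-0.126 0.224 [46.9 16.5] [ 0.35  0.05 -1.39]
-0.126 0.221 [46.1 15.8] [ 0.2   0.03 -1.65]
-0.126 0.218 [45.3 15. ] [ 0.06  0.01 -1.91]
-0.126 0.214 [44.3 14. ] [-0.13 -0.02 -2.26]
-0.121 0.236 [50.4 18.7] [ 1.24  0.19 -0.32]
-0.121 0.231 [49.1 17.3] [ 0.99  0.15 -0.73]
-0.121 0.228 [48.3 16.5] [ 0.84  0.13 -0.99]
-0.121 0.226 [47.8 16. ] [ 0.74  0.11 -1.16]
-0.121 0.224 [47.3 15.4] [ 0.64  0.1  -1.33]
-0.121 0.221 [46.5 14.6] [ 0.49  0.08 -1.59]
-0.121 0.218 [45.7 13.8] [ 0.34  0.05 -1.85]
-0.121 0.214 [44.6 12.8] [ 0.15  0.02 -2.21]
```

Emit:
{"op": "jog_arm", "data": {"delta_pos": [[0.3,0.15,-0.1],[0.6,0.2,-0.25],[0.93,0.28,-0.38],[0.8,0.26,-0.6],[0.68,0.25,-0.8],[0.54,0.22,-1.05],[0.54,0.22,-1.05]], "turn": [0,0,0,0,0,0,0], "grip": [1,1,1,1,1,1,1]}}

```text
time_s: 24.55
position: [0.6395, -0.1888, 0.3243]
tcp_rot: [[-0.988, -0.153, 0.002], [-0.153, 0.988, -0.005], [-0.001, -0.005, -1.0]]
force: [-17.6, 2.9, 18.3]
opening: 0.071
grasp_force: 41.4
```

Emit:
{"op": "jog_arm", "data": {"delta_pos": [[-0.1,-0.02,-0.17],[-0.19,-0.03,-0.34],[-0.24,-0.04,-0.43],[-0.24,-0.04,-0.43]], "turn": [0,0,0,0], "grip": [1,1,1,1]}}

```text
time_s: 25.05
position: [0.6364, -0.1893, 0.3212]
tcp_rot: [[-0.988, -0.153, 0.001], [-0.153, 0.988, -0.005], [-0.0, -0.005, -1.0]]
force: [-21.8, 3.5, 22.8]
opening: 0.073
grasp_force: 43.7
```

Blocked: the force points up and forward, so a gripper part is touching the lid arm's end. I'll back off and work out the gripper geometry.

Emit:
{"op": "jog_arm", "data": {"delta_pos": [[0.2,0.03,0.4],[0.3,0.03,0.9],[0.2,0.02,1.3],[0.1,0,1.4],[0.1,0,1.4]], "turn": [0,0,0,0,0], "grip": [1,1,1,1,1]}}

```text
time_s: 25.68
position: [0.6402, -0.1884, 0.3258]
tcp_rot: [[-0.988, -0.154, -0.001], [-0.154, 0.988, -0.001], [0.001, -0.001, -1.0]]
force: [-2.7, 2.2, -2.6]
opening: 0.072
grasp_force: 35.8
```

```bash
python3 - <<'E'
from h import *
w2=np.load('w2.npy',allow_pickle=True).item(); P=np.array([.54703,-.20339,.27303]); R=np.c_[[-.988,-.155,0],[-.155,.988,0],[0,0,-1.]]
for n,uv in dict(tipL=(293,345),tipLb=(293,375),rail_t=(400,385),rail=(400,405),rail_b=(400,425),plate=(400,470),bar=(450,485),barb=(400,530),endblock_t=(100,350),endblock_b=(100,385)).items():
    o,v=ray(w2,(uv[0]/1.4286,uv[1]/1.4286)); o=R.T@(o-P); v=R.T@v
    out=[]
    for x in(.02,.0,-.02):
        t=(x-o[0])/v[0]; q=o+v*t; out.append((x,round(-q[2],3),round(q[1],3)))
    print(n,out)
s=read_state(); q=solve(s["position"]); print(s["position"],s["force"],q,foot(*q))
E
```

```text
tipL [(0.02, np.float64(0.066), np.float64(-0.035)), (0.0, np.float64(0.015), np.float64(-0.049)), (-0.02, np.float64(-0.035), np.float64(-0.062))]
tipLb [(0.02, np.float64(0.089), np.float64(-0.029)), (0.0, np.float64(0.047), np.float64(-0.041)), (-0.02, np.float64(0.005), np.float64(-0.053))]
rail_t [(0.02, np.float64(0.095), np.float64(0.0)), (0.0, np.float64(0.055), np.float64(0.0)), (-0.02, np.float64(0.015), np.float64(0.0))]
rail [(0.02, np.float64(0.106), np.float64(0.0)), (0.0, np.float64(0.07), np.float64(0.0)), (-0.02, np.float64(0.034), np.float64(0.0))]
rail_b [(0.02, np.float64(0.115), np.float64(0.0)), (0.0, np.float64(0.082), np.float64(0.0)), (-0.02, np.float64(0.05), np.float64(0.0))]
plate [(0.02, np.float64(0.13), np.float64(0.001)), (0.0, np.float64(0.104), np.float64(0.0)), (-0.02, np.float64(0.077), np.float64(0.0))]
bar [(0.02, np.float64(0.134), np.float64(0.009)), (0.0, np.float64(0.109), np.float64(0.013)), (-0.02, np.float64(0.084), np.float64(0.016))]
barb [(0.02, np.float64(0.144), np.float64(0.001)), (0.0, np.float64(0.123), np.float64(0.0)), (-0.02, np.float64(0.103), np.float64(0.0))]
endblock_t [(0.02, np.float64(0.071), np.float64(-0.096)), (0.0, np.float64(0.022), np.float64(-0.133)), (-0.02, np.float64(-0.027), np.float64(-0.17))]
endblock_b [(0.02, np.float64(0.095), np.float64(-0.079)), (0.0, np.float64(0.056), np.float64(-0.11)), (-0.02, np.float64(0.016), np.float64(-0.141))]
[ 0.64023276 -0.18835749  0.32581782] [-2.71693875  2.20486545 -2.61519938] [50.15160417 23.88862225] [-0.13865547  0.24188425]
```

Emit:
{"op": "jog_arm", "data": {"delta_pos": [[-0.35,-0.12,0.09],[-1.04,-0.25,-0.46],[-1.7,-0.37,-1.05],[-2.37,-0.49,-1.62],[-3.0,-0.58,-2.25],[-3.62,-0.68,-2.88],[-4.35,-0.8,-3.72],[-5.06,-0.91,-4.57],[-5.7,-1.01,-5.5],[-6.34,-1.11,-6.38],[-6.9,-1.2,-7.35],[-7.46,-1.28,-8.3]], "turn": [0,0,0,0,0,0,0,0,0,0,0,0], "grip": [1,1,1,1,1,1,1,1,1,1,1,1]}}

```text
time_s: 27.18
position: [0.5652, -0.2002, 0.2426]
tcp_rot: [[-0.988, -0.154, -0.0], [-0.154, 0.988, 0.001], [0.0, 0.001, -1.0]]
force: [-0.3, 3.7, -4.7]
opening: 0.074
grasp_force: 30.0
```

Emit:
{"op": "jog_arm", "data": {"delta_pos": [[-0.5,-0.08,-1.0],[-0.95,-0.15,-2.0],[-1.35,-0.24,-3.05],[-1.73,-0.32,-4.1],[-2.03,-0.36,-5.2],[-2.32,-0.39,-6.25],[-2.5,-0.41,-7.1],[-2.66,-0.42,-8.0],[-2.72,-0.43,-8.9],[-2.74,-0.44,-9.8],[-2.6,-0.42,-10.3],[-2.45,-0.4,-10.75]], "turn": [0,0,0,0,0,0,0,0,0,0,0,0], "grip": [1,1,1,1,1,1,1,1,1,1,1,1]}}

```text
time_s: 28.68
position: [0.54, -0.2041, 0.1351]
tcp_rot: [[-0.988, -0.154, -0.002], [-0.154, 0.988, 0.001], [0.002, 0.001, -1.0]]
force: [-1.5, 5.5, -3.8]
opening: 0.071
grasp_force: 30.0
```

Emit:
{"op": "jog_arm", "data": {"delta_pos": [[0.05,0.05,-0.1],[0.1,0.1,-0.25],[0.1,0.1,-0.25]], "turn": [0,0,0], "grip": [1,1,1]}}

```text
time_s: 29.05
position: [0.542, -0.2039, 0.1339]
tcp_rot: [[-0.988, -0.154, -0.0], [-0.154, 0.988, -0.001], [0.0, -0.001, -1.0]]
force: [-2.4, 4.4, -0.1]
opening: 0.069
grasp_force: 30.0
```

Emit:
{"op": "jog_arm", "data": {"delta_pos": [[0,-0.07,0],[0,-0.07,0],[-0.05,-0.07,0.3],[-0.05,-0.07,0.6],[-0.05,-0.07,0.6]], "turn": [0,0,0,0,0], "grip": [0.7,0.7,0.7,0.7,0.7]}}

```text
time_s: 29.68
position: [0.5424, -0.2049, 0.1398]
tcp_rot: [[-0.988, -0.154, 0.001], [-0.154, 0.988, -0.001], [-0.001, -0.001, -1.0]]
force: [-0.9, -0.0, 0.3]
opening: 0.296
grasp_force: 0.0
```

Emit:
{"op": "jog_arm", "data": {"delta_pos": [[0,0,0],[0,0,0],[0,0,0],[0,0,0],[0,0,0]], "turn": [0,0,0,0,0], "grip": [0.9,1,1,1,1]}}

```text
time_s: 30.3
position: [0.5415, -0.2038, 0.1391]
tcp_rot: [[-0.988, -0.154, -0.001], [-0.154, 0.988, 0.001], [0.001, 0.001, -1.0]]
force: [-1.9, 2.6, 1.6]
opening: 0.06
grasp_force: 30.0
```

Emit:
{"op": "jog_arm", "data": {"delta_pos": [[0,0,0],[0.1,0,0],[0.2,0,0],[0.2,0,0],[0.2,0,0],[0.2,0,0],[0.2,0,0],[0.2,0,0]], "turn": [0,0,0,0,0,0,0,0], "grip": [0.7,0.7,0.7,0.9,1,1,1,1]}}

```text
time_s: 31.3
position: [0.5436, -0.2035, 0.1391]
tcp_rot: [[-0.988, -0.154, -0.001], [-0.154, 0.988, 0.001], [0.0, 0.001, -1.0]]
force: [-0.8, 3.5, 1.9]
opening: 0.074
grasp_force: 30.0
```

```bash
sed -i 's/^D=.090/D=.0845/; s/T0=np.array(\[.*\])/T0=np.array([.5436,-.2035,.1391])/' h.py; grep -n "T0=" h.py; python3 - <<'E'
from h import *
for ph,th in [(2,25),(6,26),(10,26),(15,26),(20,26),(25,26),(30,26),(35,26),(40,26),(44,26),(48,25),(50,22)]:
    print(ph,th,(100*world(G(ph,th)-G0)).round(2),(1000*foot(ph,th)).round(1))
for fx in(-.126,):
  for fz in(.236,.231,.228,.226,.224,.222,.22,.218,.216,.214):
    q,t=tgt(fx,fz); print(fx,fz,q.round(1),(100*(t-T0)).round(2))
E
```

```text
19:D=.0845; YAW=np.radians(8.85); T0=np.array([.5436,-.2035,.1391])
2 25 [-0.34 -0.05  1.07] [-243.9   61.6]
6 26 [-0.25 -0.04  2.9 ] [-244.8   80.8]
10 26 [0.09 0.01 4.65] [-241.4   98.3]
15 26 [0.68 0.11 6.79] [-235.4  119.8]
20 26 [1.46 0.23 8.88] [-227.5  140.6]
25 26 [ 2.41  0.38 10.89] [-217.9  160.7]
30 26 [ 3.53  0.55 12.8 ] [-206.5  179.9]
35 26 [ 4.82  0.75 14.61] [-193.5  198. ]
40 26 [ 6.25  0.97 16.3 ] [-179.   214.9]
44 26 [ 7.5   1.17 17.56] [-166.4  227.5]
48 25 [ 8.96  1.4  18.66] [-149.8  237.6]
50 22 [10.06  1.57 19.04] [-133.1  238.9]
-0.126 0.236 [50.  19.8] [10.35  1.61 18.91]
-0.126 0.231 [48.7 18.4] [10.09  1.57 18.5 ]
-0.126 0.228 [47.9 17.6] [ 9.94  1.55 18.25]
-0.126 0.226 [47.4 17.1] [ 9.84  1.53 18.08]
-0.126 0.224 [46.9 16.5] [ 9.74  1.52 17.91]
-0.126 0.222 [46.4 16. ] [ 9.64  1.5  17.74]
-0.126 0.22 [45.9 15.5] [ 9.54  1.48 17.57]
-0.126 0.218 [45.3 15. ] [ 9.44  1.47 17.39]
-0.126 0.216 [44.8 14.5] [ 9.34  1.45 17.22]
-0.126 0.214 [44.3 14. ] [ 9.24  1.44 17.04]
```

Emit:
{"op": "jog_arm", "data": {"delta_pos": [[-0.15,0,0.4],[-0.34,0,1.1],[-0.3,0,2.0],[-0.25,0,2.9],[-0.1,0.02,3.8],[0.09,0.03,4.65],[0.37,0.08,5.7],[0.68,0.12,6.8],[1.06,0.18,7.85],[1.46,0.25,8.9],[1.92,0.32,9.9],[2.41,0.4,10.9]], "turn": [0,0,0,0,0,0,0,0,0,0,0,0], "grip": [1,1,1,1,1,1,1,1,1,1,1,1]}}

```text
time_s: 32.8
position: [0.568, -0.1997, 0.2487]
tcp_rot: [[-0.988, -0.154, -0.001], [-0.154, 0.988, 0.001], [0.0, 0.001, -1.0]]
force: [1.6, 6.0, -5.7]
opening: 0.075
grasp_force: 30.0
```

Emit:
{"op": "jog_arm", "data": {"delta_pos": [[0.55,0.1,0.95],[1.12,0.2,1.9],[1.76,0.31,2.8],[2.41,0.42,3.7],[3.12,0.53,4.6],[3.84,0.64,5.4],[4.46,0.74,6.05],[5.1,0.84,6.65],[5.8,0.95,7.2],[6.55,1.07,7.75],[7.1,1.16,7.95],[7.65,1.25,8.15]], "turn": [0,0,0,0,0,0,0,0,0,0,0,0], "grip": [1,1,1,1,1,1,1,1,1,1,1,1]}}

```text
time_s: 34.3
position: [0.6447, -0.1877, 0.3303]
tcp_rot: [[-0.988, -0.154, -0.0], [-0.154, 0.988, -0.0], [0.0, -0.0, -1.0]]
force: [-1.8, 3.9, -3.1]
opening: 0.073
grasp_force: 30.0
```

Emit:
{"op": "jog_arm", "data": {"delta_pos": [[0,0,0],[0,0,0]], "turn": [0,0], "grip": [1,1]}}

```text
time_s: 34.55
position: [0.6447, -0.1878, 0.3304]
tcp_rot: [[-0.988, -0.154, 0.0], [-0.154, 0.988, -0.0], [-0.0, -0.0, -1.0]]
force: [-1.8, 5.0, -3.5]
opening: 0.077
grasp_force: 30.0
```

Emit:
{"op": "jog_arm", "data": {"delta_pos": [[0.12,0.1,-0.1],[0.24,0.18,-0.22],[0.11,0.16,-0.43],[-0.02,0.14,-0.63],[-0.02,0.14,-0.63]], "turn": [0,0,0,0,0], "grip": [1,1,1,1,1]}}

```text
time_s: 35.17
position: [0.6434, -0.1879, 0.3246]
tcp_rot: [[-0.988, -0.153, -0.0], [-0.153, 0.988, -0.003], [0.001, -0.003, -1.0]]
force: [-5.8, -0.0, 2.3]
opening: 0.07
grasp_force: 31.6
```

Emit:
{"op": "jog_arm", "data": {"delta_pos": [[-0.15,-0.02,-0.25],[-0.15,-0.02,-0.25]], "turn": [0,0], "grip": [1,1]}}

```text
time_s: 35.42
position: [0.6415, -0.1883, 0.3228]
tcp_rot: [[-0.988, -0.153, -0.001], [-0.153, 0.988, -0.003], [0.001, -0.003, -1.0]]
force: [-7.3, 0.3, 5.4]
opening: 0.072
grasp_force: 32.9
```

```bash
python3 - <<'E'
from h import *
s=read_state(); P=s["position"]; q=solve(P); print(P,q,foot(*q)*1000,s["force"],s["moment"])
C=np.array([.6447,-.1878,.3304])+np.array([-.17,.12,-.88])/100
print('cmd',C)
for fx in(-.132,-.129):
  for fz in(.233,.230,.228,.226,.224,.222):
    q,t=tgt(fx,fz); print(fx,fz,q.round(1),(100*(t-C)).round(2))
E
```

```text
[ 0.64152212 -0.18827215  0.32282627] [48.11338945 19.15220883] [-130.46483457  230.26188279] [-7.34790477  0.28219572  5.3826447 ] [0.19044032 0.86990007 0.08663938]
cmd [ 0.643  -0.1866  0.3216]
-0.132 0.233 [48.7 20.2] [-0.1  -0.16  0.33]
-0.132 0.23 [47.9 19.4] [-0.25 -0.18  0.08]
-0.132 0.228 [47.4 18.9] [-0.35 -0.2  -0.09]
-0.132 0.226 [46.9 18.4] [-0.45 -0.21 -0.25]
-0.132 0.224 [46.4 17.9] [-0.54 -0.23 -0.42]
-0.132 0.222 [45.9 17.3] [-0.64 -0.24 -0.59]
-0.129 0.233 [48.9 19.6] [ 0.08 -0.13  0.37]
-0.129 0.23 [48.2 18.8] [-0.07 -0.15  0.12]
-0.129 0.228 [47.7 18.2] [-0.17 -0.17 -0.04]
-0.129 0.226 [47.2 17.7] [-0.27 -0.19 -0.21]
-0.129 0.224 [46.7 17.2] [-0.37 -0.2  -0.38]
-0.129 0.222 [46.1 16.7] [-0.47 -0.22 -0.55]
```

Emit:
{"op": "jog_arm", "data": {"delta_pos": [[-0.1,-0.02,0.33],[-0.1,-0.02,0.33]], "turn": [0,0], "grip": [1,1]}}

```text
time_s: 35.67
position: [0.6421, -0.1881, 0.3245]
tcp_rot: [[-0.988, -0.153, 0.001], [-0.153, 0.988, -0.002], [-0.001, -0.002, -1.0]]
force: [-2.1, -0.3, -0.9]
opening: 0.068
grasp_force: 30.0
```

Emit:
{"op": "jog_arm", "data": {"delta_pos": [[-0.15,-0.02,-0.25],[-0.25,-0.04,-0.42],[-0.25,-0.04,-0.42]], "turn": [0,0,0], "grip": [1,1,1]}}

```text
time_s: 36.05
position: [0.6394, -0.1885, 0.3212]
tcp_rot: [[-0.988, -0.154, 0.001], [-0.154, 0.988, -0.003], [-0.001, -0.003, -1.0]]
force: [-4.5, -2.8, 4.2]
opening: 0.076
grasp_force: 31.9
```

Emit:
{"op": "jog_arm", "data": {"delta_pos": [[-0.1,-0.02,-0.17],[-0.1,-0.02,-0.17]], "turn": [0,0], "grip": [1,1]}}

```text
time_s: 36.3
position: [0.6393, -0.1886, 0.3209]
tcp_rot: [[-0.988, -0.154, 0.005], [-0.154, 0.988, -0.003], [-0.004, -0.004, -1.0]]
force: [-3.4, -2.2, 7.7]
opening: 0.073
grasp_force: 31.6
```

```bash
python3 - <<'E'
from h import *
s=read_state(); P=s["position"]; q=solve(P); print(P,q,foot(*q)*1000,s["force"],s["moment"])
E
```

```text
[ 0.6393279  -0.18860701  0.32090394] [47.44206793 19.07811576] [-132.54332241  228.29064384] [-3.37634508 -2.22617763  7.6506961 ] [-0.1287674   0.38751718 -0.07266959]
```

Emit:
{"op": "jog_arm", "data": {"delta_pos": [[0.05,0,0.25],[0.05,-0.02,0.25],[0.05,-0.05,0.25]], "turn": [3,6,9], "grip": [1,1,1]}}

```text
time_s: 36.67
position: [0.6391, -0.1898, 0.3211]
tcp_rot: [[-0.952, -0.307, 0.001], [-0.307, 0.952, -0.003], [0.0, -0.004, -1.0]]
force: [-2.5, -3.8, 2.0]
opening: 0.068
grasp_force: 31.3
```

Emit:
{"op": "jog_arm", "data": {"delta_pos": [[0.2,0.02,0],[0.4,0.04,0],[0.4,0.04,0]], "turn": [0,0,0], "grip": [1,1,1]}}

```text
time_s: 37.05
position: [0.642, -0.1894, 0.3219]
tcp_rot: [[-0.952, -0.305, -0.001], [-0.305, 0.952, -0.004], [0.002, -0.003, -1.0]]
force: [-6.5, -3.4, 4.2]
opening: 0.076
grasp_force: 31.1
```

```bash
python3 - <<'E'
from h import *
s=read_state(); P=s["position"]; q=solve(P); print(P,q,foot(*q)*1000,s["force"],s["moment"])
E
```

```text
[ 0.64198188 -0.18938958  0.32187103] [47.89734423 18.41285917] [-128.77142444  228.82676692] [-6.49383856 -3.40148293  4.24789789] [-0.43395099  0.87155886 -0.07693455]
```

Emit:
{"op": "jog_arm", "data": {"delta_pos": [[0.15,-0.08,-0.05],[0.3,-0.1,-0.1],[0.3,-0.1,-0.1]], "turn": [2,5,5], "grip": [1,1,1]}}

```text
time_s: 37.42
position: [0.6435, -0.1899, 0.3221]
tcp_rot: [[-0.922, -0.388, -0.003], [-0.388, 0.922, -0.003], [0.004, -0.001, -1.0]]
force: [-9.9, -1.5, 10.5]
opening: 0.075
grasp_force: 31.6
```

```bash
python3 - <<'E'
from h import *
s=read_state(); P=s["position"]; q=solve(P); print(P,q,foot(*q)*1000,s["force"],s["moment"])
E
```

```text
[ 0.64350906 -0.18988603  0.32208169] [48.07007148 17.81841802] [-126.1998943   228.66482889] [-9.93821068 -1.48761912 10.49893853] [-0.15949457  1.52645721 -0.06815591]
```

```bash
python3 - <<'E'
from h import *
c=capture("side"); g=c["color"].astype(int).mean(2)[246:282,262:304]/10
for i,r in enumerate(g.astype(int)): print(246+i,' '.join(f"{v:2d}" for v in r))
p=np.load('pose.npy')
for x,z in((-.126,.224),(-.1262,.2245),(-.132,.2245)):
  print(proj(c,[[p[0]+np.cos(YAW)*x+np.sin(YAW)*.11,p[1]+np.sin(YAW)*x-np.cos(YAW)*.11,z]]))
E
```

```text
246 17 17 17 17 17 17 17 16 13 11 10 10 10 11 11 11 13 14 16 15 13 12 12 11 11 11 10  9  6  5  5  5  5  5  5  5  4  8 13 15 19 21
247 17 17 17 17 17 17 17 17 16 13 10 10 11 12 11 11 11 12 13 12 12 12 12 12 11 11 11  8  5  4  4  5  5  5  5  5  5  9 14 17 21 22
248 17 17 17 17 17 17 17 17 17 14 11 10 11 12 12 11 12 11 12 12 12 12 12 11 12 11 10  9  6  5  4  4  4  4  4  5  6  8 12 16 20 22
249 17 17 17 16 17 17 17 17 17 16 13 11 11 12 12 12 12 11 12 12 12 11 12 12 11 11 11 10  7  5  5  5  5  5  5  5  7  8 10 14 18 21
250 17 17 17 17 17 17 17 17 17 17 14 12 12 12 12 11 11 11 12 12 12 12 12 12 12 12 12 11  9  6  5  5  5  5  6  7  9  9 10 13 17 20
251 17 17 17 17 17 17 17 17 17 17 17 16 14 12 12 12 12 11 11 12 12 12 12 12 11 12 12 11  9  8  7  6  6  7  9 10 10 10  9 11 15 19
252 17 17 17 17 17 17 17 17 17 17 18 18 14 12 11 12 12 11 11 11 12 12 12 12 12 12 12 10  9  9  8  8  8  9 11 12 11 10  8 10 13 16
253 17 17 17 17 17 17 17 17 17 17 18 17 14 12 11 12 12 11 12 11 11 12 12 12 12 12 11 10  8  8  8  9  9 10 11 12 11 10  9  9 12 14
254 17 17 17 17 17 17 17 16 17 17 18 15 12 12 11 12 12 11 11
[... 2969 characters left out ...]
 17 17 14 11 10 11 12 12 11 11 11 11 10  8  7  7  9  9  9 10 11 11 11 11 11 11 10 10 11 10
278 18 18 18 17 18 18 18 19 19 18 19 19 19 18 16 13 13 14 15 16 14 12 11 10  8  8  7  7  7  6  7  8 10 11 11 12 11 11 11 11 10 11
279 18 18 18 18 18 18 19 18 18 19 19 19 18 18 18 17 17 17 16 17 17 13 10  8  8  8  8  7  7  7  7  9 11 11 11 12 11 11 11 11 11 11
280 18 18 18 18 18 18 18 19 19 19 19 18 18 19 19 18 18 18 16 17 18 14 11  9  9  9  9  8  7  8 10 11 12 12 11 11 11 11 12 12 12 11
281 18 18 18 18 18 18 18 19 18 19 19 19 19 18 18 18 18 18 17 17 18 16 13 13 13 13 12 12 12 12 12 12 12 12 11 11 11 11 11 11 12 12
[[281.10092173 264.9017414 ]]
[[280.98489385 264.74861917]]
[[277.73967064 265.42166382]]
```

The pixel values show the hole at about (281,265.5) and the foot at (288.5,264.5). The foot is resting on the block top about 14 mm behind the hole, so I need to drag it forward.

```bash
python3 - <<'E'
from h import *
q0,t0=tgt(-.112,.224)
for d in(.075,.085):
  print(d,q0)
  for fx,fz in((-.116,.2245),(-.120,.2245),(-.123,.2245),(-.126,.2245),(-.126,.221),(-.126,.218),(-.126,.214)):
    q,_=tgt(fx,fz); print(fx,fz,q.round(1),(100*world(G(*q,d)-G(*q0,d))).round(2))
E
```

```text
0.075 [47.88498161 13.40251725]
-0.116 0.2245 [47.8 14.4] [-0.18 -0.03 -0.  ]
-0.12 0.2245 [47.5 15.3] [-0.39 -0.06 -0.05]
-0.123 0.2245 [47.2 16. ] [-0.54 -0.08 -0.09]
-0.126 0.2245 [47.  16.7] [-0.7  -0.11 -0.13]
-0.126 0.221 [46.1 15.8] [-0.89 -0.14 -0.43]
-0.126 0.218 [45.3 15. ] [-1.05 -0.16 -0.68]
-0.126 0.214 [44.3 14. ] [-1.27 -0.2  -1.03]
0.085 [47.88498161 13.40251725]
-0.116 0.2245 [47.8 14.4] [-0.19 -0.03 -0.  ]
-0.12 0.2245 [47.5 15.3] [-0.42 -0.07 -0.05]
-0.123 0.2245 [47.2 16. ] [-0.59 -0.09 -0.08]
-0.126 0.2245 [47.  16.7] [-0.76 -0.12 -0.12]
-0.126 0.221 [46.1 15.8] [-0.93 -0.15 -0.42]
-0.126 0.218 [45.3 15. ] [-1.08 -0.17 -0.68]
-0.126 0.214 [44.3 14. ] [-1.28 -0.2  -1.03]
```

Emit:
{"op": "jog_arm", "data": {"delta_pos": [[-0.25,-0.04,0.12],[-0.4,-0.06,0.1],[-0.55,-0.09,0.08],[-0.7,-0.11,0.06],[-0.7,-0.11,0.06]], "turn": [0,-3,-6,-9,-9], "grip": [1,1,1,1,1]}}

```text
time_s: 38.1
position: [0.6428, -0.1888, 0.3218]
tcp_rot: [[-0.97, -0.241, 0.01], [-0.241, 0.97, 0.0], [-0.01, -0.002, -1.0]]
force: [4.5, 1.2, 2.1]
opening: 0.074
grasp_force: 29.8
```

```bash
cat > look.py <<'E'
from h import *
s=read_state(); print(s["time_s"],np.round(s["position"],4),np.round(s["force"],1),s["opening"])
c=capture("side"); g=c["color"].astype(int).mean(2)[256:271,272:298]/10
for i,r in enumerate(g.astype(int)): print(256+i,' '.join(f"{v:2d}" for v in r))
E
python3 look.py
```

```text
38.1 [ 0.6428 -0.1888  0.3218] [4.5 1.2 2.1] 0.0736603874062071
256 17 14 12 11 11 12 12 12 10  8  8  9 11 11 10 11  9  8  8  8  8  9 10 10 10 11
257 15 12 12 11 11 11 11 10  8  7  7  7  9  9 10 11 10  8  8  8  8 11 11 10 10 10
258 14 12 12 12 11 10  9  8  7  8  9 10 11 12 13 13 10  8  8  8 10 12 11 10 10 10
259 12 11 11 11 11 10 10 10 11 12 13 13 14 15 14 12  9  8  8  9 12 14 12 10 10 10
260 12 12 12 12 13 12 13 12 13 13 13 14 14 14 14 11  8  8  7 10 13 14 13 11 10 10
261 10 12 13 13 13 13 13 13 13 13 13 13 13 14 12 10  8  8  8 10 13 14 13 11 10 10
262 10 12 13 13 14 13 13 13 13 14 13 13 13 13 11  9  8  8  8 11 13 14 13 12 10 10
263 10 11 13 13 13 13 13 13 12 12 13 13 13 13 10  8  8  8  9 12 13 13 13 12 11 10
264 10 11 13 13 14 13 11 11 11 11 11 11 12 12 10  8  8  9 10 13 13 13 13 12 11 10
265 10 10 12 13 13 12 11 10 10 10 10 10 11 13 11 10  8  9 12 13 13 13 13 13 11 10
266 10 10 11 13 13 11 10 10 10 11 10 10 10 13 13 12 12 12 13 14 13 14 13 13 12 10
267 10 10 11 14 13 12 11 12 12 12 12 11 11 12 13 13 13 13 13 13 13 13 13 13 12 11
268 10 10 11 13 15 14 13 13 14 13 14 13 13 13 13 13 13 13 13 13 13 13 13 14 13 11
269 10 10 10 12 14 15 15 14 14 14 14 13 13 13 13 14 13 13 13 14 13 13 13 13 13 11
270 11 10 10 12 14 15 15 15 14 15 15 14 14 14 14 14 13 13 13 13 13 12 12 12 11 11
```

Emit:
{"op": "jog_arm", "data": {"delta_pos": [[0,0,0.1],[-0.1,-0.02,0.2],[-0.2,-0.03,0.2]], "turn": [0,0,0], "grip": [1,1,1]}}

```text
time_s: 38.52
position: [0.6351, -0.1898, 0.3204]
tcp_rot: [[-0.971, -0.24, -0.005], [-0.24, 0.971, 0.001], [0.005, 0.002, -1.0]]
force: [-0.1, -0.4, -4.0]
opening: 0.078
grasp_force: 29.5
```

```bash
python3 look.py
```

```text
38.525 [ 0.6351 -0.1898  0.3204] [-0.1 -0.4 -4. ] 0.07791407508060139
256 12 12 12 11 11 11 12 12  9  8  8  8  8  9 11 11 11 10 10 11 11 10 10 10 10 10
257 12 11 12 12 11 11 11 10  8  8  8  8  8  8 11 12 13 13 12 13 13 12 10 10 10 11
258 12 12 12 12 10  9  9  9  8  8  8  8 10 12 13 14 15 15 14 13 13 13 11 10 10 11
259 11 11 12 11 11 10  9  8  8  8  8 10 13 14 15 15 15 15 15 14 14 13 12 10 10 10
260 11 12 12 12 13 12  9  8  8  8  8 11 14 15 15 15 14 14 14 14 13 13 12 11 10 10
261 11 12 13 13 13 12  9  8  8  8  9 12 14 15 15 14 14 14 13 13 13 13 13 11 10 10
262 11 12 13 13 13 11  9  8  8  9 10 13 13 14 14 13 13 13 13 13 13 14 13 11 10 10
263 10 11 13 13 12 10  8  8  8  9 11 13 13 14 13 13 13 13 14 13 13 13 13 12 10 10
264 10 10 13 13 11  9  8  8  8  9 10 11 12 13 14 13 13 13 13 13 13 13 13 12 11 11
265 10 10 12 13 11  8  8  8  8  9 10 10 11 12 13 13 14 13 13 14 13 13 13 13 11 11
266 10 10 11 13 11  9  8  8 10 10 11 10 10 12 13 13 13 13 13 13 13 13 13 13 12 11
267 10 10 11 13 13 11 10 10 12 12 12 11 11 12 13 13 13 13 13 13 13 13 13 13 13 11
268 10 10 10 13 14 13 13 12 13 13 13 13 13 13 13 13 13 13 13 13 13 13 13 13 13 12
269 10 10 10 12 14 14 14 14 13 13 13 13 13 13 13 13 13 13 14 13 13 13 13 13 13 12
270 10 10 10 11 14 15 15 15 15 14 14 14 13 13 13 13 13 13 13 13 13 13 12 12 11 11
```

Emit:
{"op": "jog_arm", "data": {"delta_pos": [[0.12,0.02,0.03],[0.24,0.04,0.06],[0.24,0.04,0.06]], "turn": [0,0,0], "grip": [1,1,1]}}

```text
time_s: 38.95
position: [0.6391, -0.1893, 0.3228]
tcp_rot: [[-0.971, -0.24, -0.0], [-0.24, 0.971, 0.001], [0.0, 0.001, -1.0]]
force: [-0.9, -0.2, -4.2]
opening: 0.074
grasp_force: 29.5
```

```bash
python3 look.py
```

```text
38.95 [ 0.6391 -0.1893  0.3228] [-0.9 -0.2 -4.2] 0.07352305705140236
256 17 14 12 11 11 11 12 11 10  9  8  8  8  8  8 10 11 11 12 11 11 11 10 10 10 10
257 15 13 12 12 11 11 11 11  9  7  8  8  8  8 10 12 13 13 14 14 14 12 11 10 10 10
258 14 12 12 12 11 10  9  8  8  7  8  8  8  9 12 14 15 15 15 15 15 13 11 10 10 10
259 13 11 11 11 11 10  9 10  9  8  8  8  8  9 13 15 15 15 15 15 15 14 12 10 10 10
260 12 12 12 12 13 12 13 13 11  9  8  8  8 10 13 15 15 15 14 14 14 13 12 11 10 10
261 11 12 13 13 13 13 13 13 11  8  8  8  8 10 13 14 14 14 13 14 13 13 12 11 10 10
262 11 12 13 14 13 13 13 12 10  9  8  8  9 12 13 14 13 13 13 13 13 13 13 11 10 10
263 10 11 12 13 13 14 13 11  8  7  8  8 11 12 14 13 13 13 13 13 13 13 13 12 11 10
264 10 11 13 14 13 13 12 10  8  8  8  9 11 12 13 13 13 13 13 13 13 13 13 13 11 10
265 10 10 12 13 13 12 10  9  9  8  8  8 10 13 13 13 13 13 13 13 13 13 13 13 11 10
266 10 10 12 13 13 11 10 10 10 10  9  9 11 13 14 13 13 13 13 13 13 13 13 13 12 11
267 10 10 12 13 13 12 11 12 13 13 12 11 11 12 13 13 13 13 13 13 13 14 13 13 13 11
268 10 10 11 14 14 14 13 13 13 13 13 13 13 13 13 13 13 13 14 13 13 13 13 14 13 12
269 10 10 10 12 14 15 15 15 14 14 14 14 13 13 13 13 13 13 13 14 13 13 13 13 13 11
270 11 11 10 11 14 15 15 15 15 14 15 15 15 14 13 14 13 13 13 13 13 13 12 12 11 10
```

Emit:
{"op": "jog_arm", "data": {"delta_pos": [[-0.1,-0.02,-0.12],[-0.18,-0.03,-0.24],[-0.25,-0.04,-0.36],[-0.3,-0.05,-0.45]], "turn": [0,0,0,0], "grip": [1,1,1,1]}}

```text
time_s: 39.5
position: [0.6359, -0.1898, 0.3185]
tcp_rot: [[-0.971, -0.24, -0.0], [-0.24, 0.971, 0.0], [0.0, 0.0, -1.0]]
force: [-1.9, 0.7, -2.6]
opening: 0.077
grasp_force: 29.6
```

```bash
python3 look.py
```

```text
39.5 [ 0.6359 -0.1898  0.3185] [-1.9  0.7 -2.6] 0.07739693183796133
256 13 12 11 11 11 11 12 12 10  8  8  8  8  8  8  9 10 11 11 11 11 11 10 10 10 10
257 12 11 12 11 11 11 11 10  8  7  8  8  8  8  8 10 13 13 13 13 13 12 11 10 10 10
258 11 11 12 12 11 10  9  8  8  8  8  8  8  7  9 12 14 15 14 13 13 13 11 10 10 10
259 12 11 11 12 11 10 10 10 11 11  9  8  8  8 10 13 15 15 14 14 14 13 11 10 10 10
260 11 12 12 12 12 13 12 13 13 11  9  8  8  9 12 14 15 14 14 14 14 13 12 10 10 10
261 11 12 13 13 13 13 13 13 13 10  9  8  8  9 12 14 13 13 13 13 13 13 12 11 10 10
262 10 12 13 13 13 13 13 13 12 10  8  8  8 10 12 14 13 13 13 13 13 13 13 11 10 10
263 10 11 13 13 14 13 13 12 11  9  7  8  8 10 13 13 13 13 13 13 13 13 13 12 11 10
264 10 10 12 13 13 13 12 10  9  8  8  8  9 12 13 13 13 13 13 13 13 13 13 13 11 10
265 10 10 12 13 13 12 11  9  8  8  8  8  9 12 13 13 13 13 13 13 14 13 13 13 11 11
266 10 10 11 13 13 11 10  9  9  8  8  8 10 12 13 13 13 13 13 13 13 13 13 13 12 11
267 10 10 10 13 13 11 11 12 11  9  8  9 11 12 13 13 13 13 14 13 13 13 13 13 12 11
268 10 10 10 12 13 12 12 13 13 11 11 12 13 13 13 13 13 13 14 13 13 13 14 13 13 12
269 10 10 10 12 14 14 14 14 13 13 13 13 13 13 13 13 13 13 13 13 14 13 13 13 12 11
270 10 10 10 12 14 15 15 15 14 14 14 13 13 13 13 13 13 14 13 13 13 12 12 12 11 11
```

Emit:
{"op": "jog_arm", "data": {"delta_pos": [[-0.1,-0.02,-0.12],[-0.2,-0.03,-0.24],[-0.28,-0.04,-0.36],[-0.28,-0.04,-0.36]], "turn": [0,0,0,0], "grip": [1,1,1,1]}}

```text
time_s: 40.05
position: [0.633, -0.1903, 0.315]
tcp_rot: [[-0.971, -0.24, -0.001], [-0.24, 0.971, 0.0], [0.001, 0.0, -1.0]]
force: [-3.6, 1.3, -1.1]
opening: 0.076
grasp_force: 30.1
```

```bash
python3 look.py
```

```text
40.05 [ 0.633  -0.1903  0.315 ] [-3.6  1.3 -1.1] 0.07606083110220531
256 11 11 12 11 11 12 12 12 10  9  8  8  8  8  8  8  9 10 11 11 11 10 10 10 10 11
257 11 12 12 11 11 11 11 10  8  7  7  8  8  8  8 10 12 12 13 13 13 12 11 11 10 10
258 11 12 12 11 11 10  9  9  8  8  8  8  8  8  9 12 14 13 13 14 13 12 11 10 10 10
259 12 12 12 12 11 10 10 10 11 11  9  8  8  8 10 14 15 14 13 14 13 13 11 10 10 10
260 12 12 11 12 13 12 13 13 14 11  9  8  8  8 11 14 15 14 13 13 13 13 12 11 10 10
261 12 13 13 13 13 13 13 14 13 11  8  8  7  9 13 14 14 13 13 13 13 13 13 11 10 11
262 11 12 13 13 13 13 14 13 12  9  8  8  8  9 13 14 13 13 13 13 13 13 13 11 10 10
263 10 11 13 13 13 13 13 13 11  8  8  8  8 10 13 13 14 13 13 13 13 13 13 12 11 10
264 10 11 13 13 14 13 12 11  9  8  8  8  9 12 13 13 13 13 13 13 13 13 13 13 11 10
265 10 10 12 13 13 12 10  9  8  8  8  8  9 12 13 13 13 14 13 13 13 13 13 13 11 11
266 10 10 11 13 13 11 10  9  8  8  8  8  9 13 13 13 13 13 13 13 13 13 13 13 12 11
267 10 10 11 13 13 12 11  9  8  8  8  9 11 12 13 13 13 13 13 13 13 13 13 13 13 11
268 10 10 10 12 13 13 12 11  9  8  9 10 13 13 14 13 13 13 14 13 13 13 13 13 13 12
269 10  9 10 11 13 14 13 12 11 11 12 12 13 13 13 13 13 13 13 13 14 13 13 13 13 12
270 10 10 10 11 14 15 14 14 13 13 13 13 13 13 13 13 13 13 13 13 13 13 12 12 11 11
```

Emit:
{"op": "jog_arm", "data": {"delta_pos": [[-0.12,-0.02,-0.12],[-0.24,-0.04,-0.24],[-0.24,-0.04,-0.24]], "turn": [0,0,0], "grip": [1,1,1]}}

```text
time_s: 40.48
position: [0.6306, -0.1907, 0.3125]
tcp_rot: [[-0.971, -0.24, -0.001], [-0.24, 0.971, 0.0], [0.001, 0.0, -1.0]]
force: [-4.6, 2.9, -0.8]
opening: 0.074
grasp_force: 30.6
```

Emit:
{"op": "jog_arm", "data": {"delta_pos": [[-0.1,-0.02,-0.12],[-0.15,-0.02,-0.2],[-0.15,-0.02,-0.2]], "turn": [0,0,0], "grip": [1,1,1]}}

```text
time_s: 40.85
position: [0.6301, -0.1908, 0.3117]
tcp_rot: [[-0.971, -0.24, 0.002], [-0.24, 0.971, -0.0], [-0.002, -0.001, -1.0]]
force: [-5.0, 3.6, 5.0]
opening: 0.076
grasp_force: 31.0
```

Emit:
{"op": "jog_arm", "data": {"delta_pos": [[-0.1,0.05,0.05],[-0.15,0.08,0.1],[-0.15,0.08,0.1]], "turn": [0,0,0], "grip": [1,1,1]}}

```text
time_s: 41.22
position: [0.6295, -0.1909, 0.3115]
tcp_rot: [[-0.971, -0.24, 0.003], [-0.24, 0.971, -0.001], [-0.003, -0.002, -1.0]]
force: [2.9, 0.8, 0.4]
opening: 0.074
grasp_force: 29.9
```

```bash
python3 look.py
```

```text
41.225 [ 0.6295 -0.1909  0.3115] [2.9 0.8 0.4] 0.07412700038507908
256 12 12 11 12 11 12 12 12 10  8  7  6  5  5  5  6  8  9 10 11 11 11 10 10 10 10
257 12 12 12 11 11 11 11 10  8  7  8  8  7  7  8 10 11 12 12 13 12 12 11 10 10 11
258 12 12 11 12 10 10  9  8  7  7  8  8  8  9 11 13 13 13 13 13 13 12 11 10 10 10
259 11 12 11 12 12 11 11 10  9  8  8  8  8 11 13 13 14 13 13 13 14 13 11 10 10 10
260 11 12 12 13 13 14 14 13 11  8  8  8  9 12 14 14 13 13 13 13 14 13 12 11 10 10
261 11 12 13 14 14 14 14 13 10  8  8  8  9 13 15 14 13 13 13 13 14 13 13 11 10 10
262 11 12 13 13 14 14 13 11  9  8  8  8 10 13 14 13 13 13 13 13 13 13 13 11 10 10
263 10 11 13 13 13 13 13 11  9  8  7  9 12 13 13 13 14 13 13 14 14 13 13 12 11 10
264 10 10 12 13 13 13 11  9  8  8  8  9 12 13 13 13 13 13 13 13 13 13 13 13 11 10
265 10 10 12 13 13 12 10  8  8  7  8  8 11 12 14 13 13 13 13 13 13 13 13 13 11 10
266 10  9 11 13 13 11  9  8  8  8  8  9 11 13 13 13 13 13 13 13 13 14 13 13 12 11
267 10 10 11 13 13 11  9  8  8  8  9 10 11 12 13 14 13 13 13 13 13 13 13 13 12 11
268 10 10 10 12 13 13 10  9  8  9 11 12 13 13 13 13 13 13 13 13 13 14 14 13 13 11
269 10 10 10 11 13 13 13 12 11 11 12 13 13 13 14 13 13 13 14 13 13 13 13 13 13 12
270 10 10 10 11 13 14 13 13 13 13 13 13 14 13 13 13 13 13 13 13 13 12 12 12 11 11
```

The foot is seated: the sleeve has come down while the rod's visible end stays at the hole rim, and the floor stopped the descent. Releasing.

Emit:
{"op": "jog_arm", "data": {"delta_pos": [[0,0,0],[0,0,0],[0,0,0],[0,0,0],[0,0,0],[0,0,0],[0,0,0],[0,0,0]], "turn": [0,0,0,0,0,0,0,0], "grip": [0.9,0.8,0.6,0.4,0.2,0,0,0]}}

```text
time_s: 42.28
position: [0.628, -0.1902, 0.3115]
tcp_rot: [[-0.971, -0.24, -0.0], [-0.24, 0.971, -0.0], [0.0, -0.0, -1.0]]
force: [-0.1, 0.7, -0.2]
opening: 0.794
grasp_force: 0.0
```

```bash
python3 look.py
```

```text
42.275 [ 0.628  -0.1902  0.3115] [-0.1  0.7 -0.2] 0.7937908099147929
256 12 12 12 11 11 11 12 12 10  8  6  6  5  5  5  6  7  9 10 11 11 11 10 10 10 11
257 11 12 12 12 11 11 11 10  8  7  7  8  7  8  9 10 11 12 12 13 13 12 11 10 10 10
258 11 12 12 12 11 10  9  8  8  8  8  8  8 10 12 14 15 13 13 13 13 13 11 10 10 10
259 11 11 11 11 12 11 11 10 10  9  8  8  8 10 14 15 15 14 13 13 13 13 11 10 10  9
260 12 12 12 12 14 14 14 14 11  9  8  8  8 12 14 15 15 14 13 13 13 13 12 11 11 10
261 11 12 12 14 14 14 14 13 10  8  8  8 10 13 15 14 14 13 13 13 13 13 13 12 10 10
262 11 12 13 13 13 14 13 11  9  8  8  9 11 13 14 13 13 13 13 13 13 13 13 12 11 10
263 10 11 13 13 13 13 12 10  8  8  7  9 12 13 13 13 13 13 13 13 13 13 13 12 11 11
264 10 10 13 13 13 13 11  9  8  8  8  9 11 13 14 13 13 13 13 13 13 13 13 12 11  9
265 10 10 12 13 13 12 10  8  8  7  7  9 11 13 13 13 13 14 13 13 13 13 14 13 11 10
266 10 10 11 13 13 11  8  8  8  7  8  9 10 12 13 13 13 13 13 13 13 13 13 13 12 11
267 10 10 11 12 13 11  9  8  7  8  9 10 11 13 13 13 13 13 13 13 13 13 13 13 13 11
268 10 10 10 12 13 12 11  9  8  9 11 12 12 13 13 13 13 13 13 13 14 13 14 13 13 12
269 10 10 10 11 13 13 12 11 11 11 12 13 13 13 13 13 14 13 13 13 14 13 13 14 13 12
270 11 10 10 11 13 13 14 13 13 13 13 13 13 14 13 13 13 13 14 13 13 12 12 11 11 10
```

The rod stands alone and unchanged. Retreating straight up.

Emit:
{"op": "jog_arm", "data": {"delta_pos": [[0,0,0.5],[0,0,1.5],[0,0,3],[0,0,5],[0,0,8],[0,0,11],[0,0,14],[0,0,17],[0,0,17]], "turn": [0,0,0,0,0,0,0,0,0], "grip": [0,0,0,0,0,0,0,0,0]}}

```text
time_s: 43.45
position: [0.6289, -0.1906, 0.4857]
tcp_rot: [[-0.971, -0.24, 0.007], [-0.24, 0.971, -0.004], [-0.006, -0.005, -1.0]]
force: [-0.3, -0.1, -0.7]
opening: 1.002
grasp_force: 0.0
```

```bash
python3 look.py; python3 -c "
from rig import *
print(hand_in())"
```

```text
43.45 [ 0.6289 -0.1906  0.4857] [-0.3 -0.1 -0.7] 1.0016463463577774
256 10 11 11 11 11 11 11 11 10  7  6  5  5  5  5  6  8 10 11 12 11 12 11 11 11 11
257 10 11 12 11 10 11 10 10  8  7  7  7  7  7  8 10 12 13 13 14 14 12 12 11 11 11
258 10 11 11 10 11  9  9  8  7  7  7  8  8  8 11 13 14 14 14 14 14 13 12 11 11 11
259 10 10 10 10 10  9  9  9  9  8  7  8  7  9 11 13 13 13 14 13 14 14 12 11 11 11
260 10 11 11 12 12 11 12 11 10  8  7  7  8 10 12 12 12 13 13 13 13 13 12 11 11 11
261 10 11 12 12 12 13 13 12  9  8  8  7  9 11 12 13 13 13 13 12 12 13 12 11 11 11
262 10 11 12 13 13 13 12 11  8  7  8  8 10 12 13 12 13 12 12 13 12 12 12 12 11 10
263 10 10 12 13 13 13 12 10  8  8  8  8 11 12 13 13 13 13 12 13 12 13 12 12 11 11
264  9 10 12 13 13 12 11  9  7  8  7  8 11 12 13 12 12 12 13 12 12 12 13 12 11 11
265 10 10 12 14 13 11  9  7  8  8  7  8 10 12 12 12 12 13 13 13 13 13 13 12 11 10
266  9  9 12 14 14 11  8  7  7  8  7  8 10 12 13 12 13 12 12 12 13 13 12 13 11 10
267 10 10 11 13 14 12  9  7  7  7  8 10 11 12 13 13 13 12 13 12 12 13 13 12 12 11
268 11 10 10 13 14 13 11  9  8  9 10 12 13 14 13 13 13 13 13 12 12 12 13 13 12 10
269 11 10 10 12 14 14 14 12 12 12 13 13 14 14 14 14 13 14 14 13 13 13 13 13 12 11
270 11 11 10 11 13 15 14 14 14 14 14 15 14 15 14 14 14 14 14 14 13 13 12 11 11 10
the job is handed in; nothing more can be done
None
```

The lid is propped open with the rod's foot seated in the holding hole and the gripper clear, handed in at about 43 s; I gripped the bare rod above the sleeve, the foot pressed harder on the block than intended while I was still searching for the hole (about 23 N at the wrist), and no verdict came back.

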